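# Gauge the height of a mounted specimen before it goes under the microscope

## Robot

A 6-joint arm with a two-finger parallel gripper is mounted at the origin on the work surface. World frame = base frame: x ahead of the robot, y to its left, z up, the work surface at z = 0. Lengths are in m, angles in rad, forces in N, time in s.
With the tool pointing down it reaches from about 0.35 to 0.85 m from the base axis. Payload 8.1 kg.
Tool frame: the origin (TCP) lies on the centre line of the jaws, within the pads' length; the fingertips stand 14 mm ahead of it and the grasp point (between the pads) lies 5 mm behind it; z points along the fingers, y is the direction in which the jaws open and shut (so a half turn about z gives the same grasp; the last joint's range is limited). The gripper opens to 93 mm and grips with 3 to 60 N. Pads are 15 mm wide; open, the fingers measure 128 mm over their backs; the gripper's body (75 mm by 188 mm) begins 65 mm behind the grasp point.
Start: joints at [-1.287, 0.13, 1.488, -0, 1.523, -0.085], TCP at [0.216, -0.56, 0.233] pointing down, gripper open.
Joint ranges: [-2.96, 2.96], [-0.89, 2.26], [0.02, 2.5], [-1.34, 4.48], [0, 2.73], [-2.66, 2.66]. Speed limits (rad/s): [2.39, 2.39, 2.79, 3.14, 3.14, 3.14].

## Interface

Orientations are given as a rotation vector (axis times angle).
In Python, from plant import robot gives the robot as it stands.
- The arm moves only by the tool jog_arm, never from a script. Its argument "steps" is a list of rows, each a list of 7 numbers: the closure, from 0 (fully open) to 1 (shut), then the shift along the tool's x, y, z in m, then the turn, a rotation vector about the tool's x, y, z in rad. In form: [[jaw, tx, ty, tz, rx, ry, rz], ...]. A call has 1 to 5 rows; each row is the pose to reach, as a shift and turn from the pose measured when the call began, along the tool's axes at that moment; what a row does not reach only later rows make up. A row lasts 1/8 s, in which the tool goes at most 62.5 mm and 10.7 degrees, less where a joint would pass 70% of its speed; a pose out of reach is approached as far as the arm can. A call with a gripper value outside its range is refused whole. The fingers move at their own pace and stop on an object; "force" is the grip in N (left out, the last holds). Time passes only in rows, so rows that repeat a pose let the fingers close. It gives the time, the measured TCP pose, the force and the opening at its end, in the units of the state.
- robot.read_state(): the state, without advancing time (a new reading comes with each control period).
- robot.read_camera(name): name is "side" or "top" or "wrist"; returns a dict with "image" (420x560x3 uint8, red, green, blue), "mtx" (3x3 intrinsics, pixels), "extrinsics" (4x4, takes a point from camera to world coordinates); the wrist camera has in their place "tool_from_camera" (4x4, takes a point from camera to tool coordinates, whose origin is the TCP and whose axes are the flange's). Camera axes: x right, y down, z forward; pixel columns grow to the right and rows downward; lengths in m; the calibration is good to about 2 mm. A picture is of the moment at which its call begins: read the wrist's pose just before it. There is no depth.
- robot.close_job(): hands the job in, once; it reports no verdict.
The state is a dict: "t": time; "q": joint angles; "dq": joint speeds; "joint_torque": joint torques, N m; "tool_pos": TCP position; "orientation": TCP orientation; "force": force on the tool from outside, world axes, zero at the start; "wrist_torque": the same for the moment, N m; "opening": finger opening in m.
Only numpy, scipy, OpenCV 4.12 (cv2) and the standard library are available. Lean on these libraries where they do the work, as an engineer would, in place of code of your own. Each camera call takes 0.05 s, during which the arm holds its last target.

## Task

Check the height of the mounted specimen: put its carrier flat on the bench height gauge, square under the raised foot with the fork slot slid fully home on the locating pin, and let go of it. Then bring the gauge head down gently until the sprung foot stands on the polished specimen and is pushed in about half of its 10 mm travel, and leave it so. Never drag the specimen under the foot or drive the foot to its end, and leave the other things on the bench alone.

Things in the scene. Friction and masses are not known exactly. Their poses are not given: they have to be found in the camera images.
- gauge: Bench height gauge, fixed. Origin: centre of its underside; x runs from its open front to the column at the back, z up. Black granite base 250 x 170 mm (x, y), flat top 30 mm above the origin. Column 28 mm dia. at x +85 mm, top 272 mm above the bench. An ivory head rides on it and reaches forward over the base; a 54 mm wide bearing block joins them, to x +110 mm.
- head_front (a point): Middle of the lower front edge of the ivory head, at gauge x -68 mm; 128 mm above the granite when head is 0. Head 64 mm wide (y), 50 mm high, x -68 to +30 mm. The grip block of a carrier that is home lies under this edge, so the gripper must lean back to the open front (-x), some 30 to 40 degrees from vertical, to set it there.
- pin (a point): Foot of the upright steel locating pin, on the granite top: 10 mm dia., 14 mm high, on the gauge's centre line at x +20 mm of the gauge, 40 mm behind the axis of the foot. Same axes as gauge.
- head (a joint): How far the gauge head has been brought down from its top stop, m, 0 to 0.058; starts between 0 and 0.010. The head is counterbalanced and stays wherever it is left by friction; moving it takes about 9 N either way, plus the foot's spring force.
- head_grip (a point): Grip point of the black bar on top of the head, at gauge x -50 mm, y 0, 20 mm above the head's top and 228 mm above the bench when head is 0. Bar 34 mm long (gauge's x), 16 mm wide (y), 33 mm high above the head; free from above. The red-capped upper end of the spindle stands 30 mm behind it (+x), 14 mm high above the head.
- foot_face (a point): Centre of the underside of the flat steel foot, 16 mm dia., on a vertical spindle below the head at gauge x -20 mm, y 0. 70 mm above the granite when head and foot are 0; it goes down with the head.
- foot (a joint): Gauge reading: how far the sprung foot is pushed up into the head, m, 0 (free) to 0.010 (end of travel). Its spring takes about 2 N to start and 0.5 N per mm more. The spindle's upper end, with a red cap 14 mm dia., rises out of the head's top by the same amount: the cap's underside is 6 mm above the head's top when the foot is free.
- carrier: Loose specimen carrier, about 0.19 kg: blue bar 120 mm long (x), 44 mm wide, 8 mm thick, on the grey mat. Origin: centre of its underside, below the specimen's axis. Open slot at the +x end: 14 mm wide, 25 mm deep from the fork's ends (x +60 mm), flared mouth. The -x end narrows to 24 mm and carries a black grip block. In the middle a clamp collar, 42 mm dia., 21 mm high.
- carrier_grip (a point): Centre of the black grip block on the carrier, at carrier x -47 mm, 26 mm above the carrier's underside: block 26 mm long (x), 22 mm wide (y), its top 40 mm above the underside. Same axes as carrier.
- slot_seat (a point): Point on the carrier's underside at carrier x +40 mm, y 0: where the pin's axis stands when the pin touches the closed end of the slot (the slot's end wall is at x +35 mm). Same axes as carrier.
- specimen: Black round resin mount, 30 mm dia., with a bright polished top, clamped in the carrier's collar. Origin: centre of its underside; its polished face is 20 mm above that. It is clamped at a different height each time: the face stands 28 to 38 mm above the carrier's underside.
- mat: Grey rubber mat 210 x 160 x 4 mm, fixed to the bench, on which the carrier starts. Origin: centre of its underside.
- oil_bottle: Bystander: small amber bottle, 34 mm dia., 75 mm tall. Origin: centre of its underside.
- lens_case: Bystander: grey round lens case, 46 mm dia., 66 mm tall. Origin: centre of its underside.
- slide_box: Bystander: blue and white slide box 87 x 72 x 36 mm. Origin: centre of its underside.
There are look-alikes about, which are no part of the job. There is more than one size of the carrier; the one meant has the size given above.

How it is judged:
By the outcome, as a careful person would: the job done as asked, in the order asked, and still so for the second after the job is handed in, with the robot touching nothing.
It also fails if it takes over 72 s, if anything falls off the work surface, if the arm or the gripper's body presses on something with over 40 N, if the wrist force passes 120 N, or if a joint passes its speed limit or range.

## Working session

There is one attempt and no reset: what is moved stays moved. The work goes in short steps, Python scripts to look and compute and a tool call to move; the robot and the scene stay as the last step left them, time stands still between calls to the robot, and variables do not carry over. Pictures are saved under pics/ and viewed, and the job is handed in when it is done.

Besides the shell and the picture viewer there is one more tool, called after "Emit:" by a JSON object that holds its "name" and its "arguments", one argument or row to a line. jog_arm: Moves the arm, as the interface text tells. Its arguments: {"type":"object","properties":{"steps":{"type":"array"},"force":{"type":"number"}},"required":["steps"]}

```bash
ls; mkdir -p pics; cat > h.py <<'E'
from plant import robot
import numpy as np, cv2
from scipy.spatial.transform import Rotation as R
def snap(name,fn,crop=None,scale=1):
    s=robot.read_state()
    c=robot.read_camera(name)
    im=c['image'][:,:,::-1].copy()
    np.savez('pics/'+fn+'.npz',im=im,mtx=c['mtx'],ext=world_ext(c,s))
    cv2.imwrite('pics/'+fn+'.png',im)
    return c
def world_ext(c,s):
    if 'extrinsics' in c: return c['extrinsics']
    T=np.eye(4);T[:3,:3]=R.from_rotvec(s['orientation']).as_matrix();T[:3,3]=s['tool_pos']
    return T@c['tool_from_camera']
def crop(fn,x0,y0,x1,y1,k,out):
    im=cv2.imread('pics/'+fn+'.png')[y0:y1,x0:x1]
    cv2.imwrite('pics/'+out+'.png',cv2.resize(im,None,fx=k,fy=k,interpolation=cv2.INTER_CUBIC))
def ray(fn,u,v):
    d=np.load('pics/'+fn+'.npz');E=d['ext']
    r=np.linalg.inv(d['mtx'])@[u,v,1.]
    return E[:3,3],E[:3,:3]@r
def atz(fn,u,v,z):
    o,r=ray(fn,u,v);return o+r*(z-o[2])/r[2]
def proj(fn,p):
    d=np.load('pics/'+fn+'.npz');q=np.linalg.inv(d['ext'])@np.r_[p,1]
    k=d['mtx']@q[:3];return k[:2]/k[2]
def st():
    s=robot.read_state();print({k:np.round(s[k],4).tolist() for k in ('t','q','tool_pos','orientation','force','opening')});return s
E
python3 - <<'E'
from h import *
st()
for n in('side','top','wrist'): snap(n,n+'0')
for n in('side0','top0'): 
    d=np.load(f'pics/{n}.npz');print(d['mtx'],d['ext'])
E
```

```text
pics
{'t': 0.0, 'q': [-1.2874, 0.1311, 1.4892, -0.0001, 1.523, -0.0854], 'tool_pos': [0.2161, -0.5591, 0.2316], 'orientation': [-3.0865, -0.5757, 0.0004], 'force': [0.1977, 0.1651, -0.7095], 'opening': 0.0925}
[[510.39037008   0.         285.5978666 ]
 [  0.         510.39037008 209.27779889]
 [  0.           0.           1.        ]] [[-0.68638549 -0.37414752  0.62360933 -0.28088843]
 [-0.72717392  0.34172487 -0.59535049  0.740473  ]
 [ 0.00964609 -0.86211238 -0.50662531  0.79268885]
 [ 0.          0.          0.          1.        ]]
[[514.94554427   0.         266.41285199]
 [  0.         514.94554427 207.72563846]
 [  0.           0.           1.        ]] [[ 0.01144301 -0.99747591  0.07007758  0.42946246]
 [-0.99989289 -0.01077484  0.0099053   0.00412215]
 [-0.00912522 -0.07018342 -0.99749236  1.45333197]
 [ 0.          0.          0.          1.        ]]
```

View pics/side0.png

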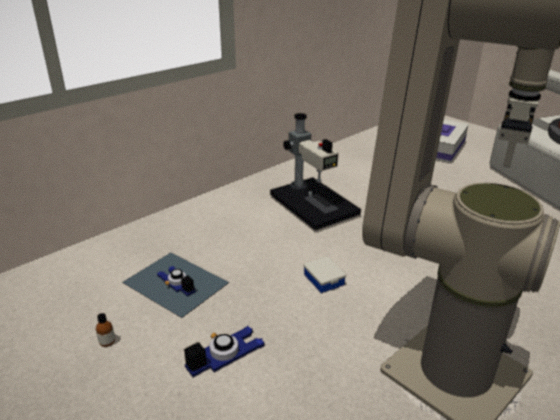

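View pics/top0.png

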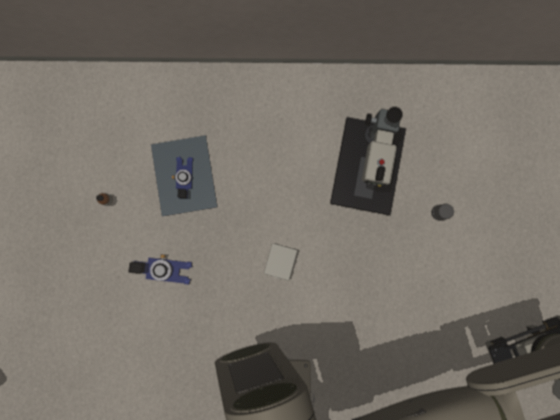

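View pics/wrist0.png

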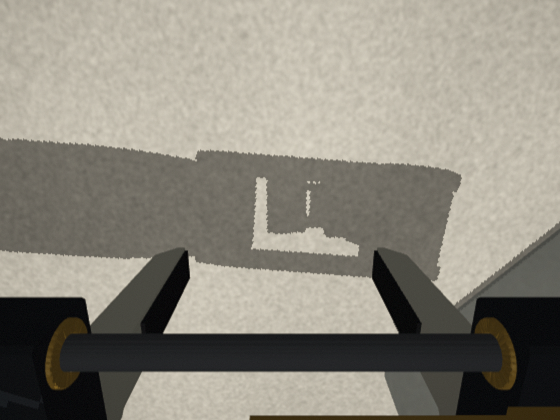

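```bash
python3 - <<'E'
from h import *
crop('top0',320,90,460,230,5,'tg');crop('top0',120,120,230,300,4,'tc')
crop('side0',260,100,370,240,5,'sg');crop('side0',110,240,280,390,4,'sc')
E
```

```text
(no output)
```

View pics/tg.png

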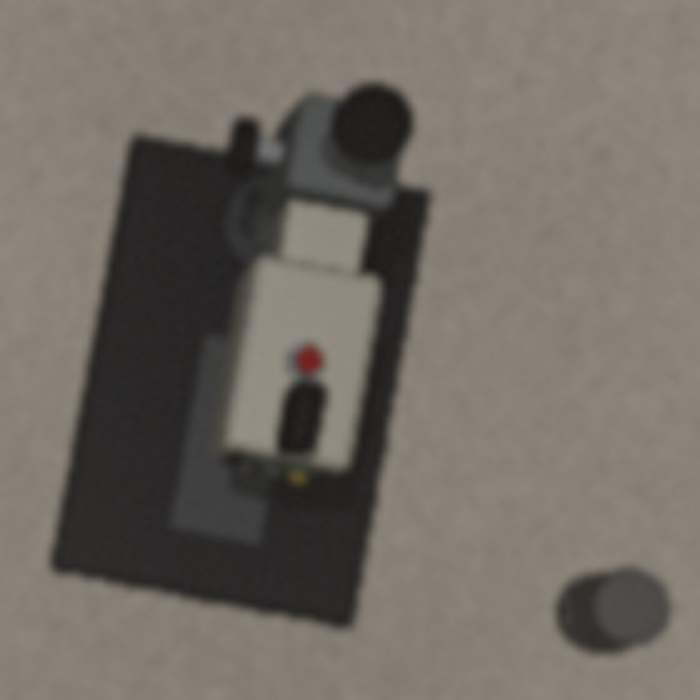

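View pics/tc.png

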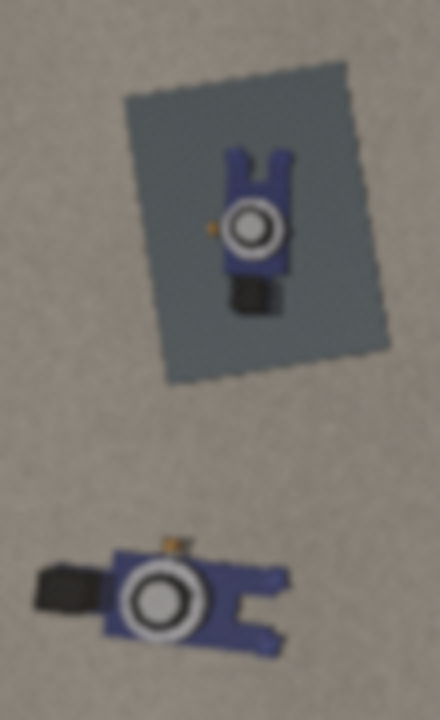

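View pics/sg.png

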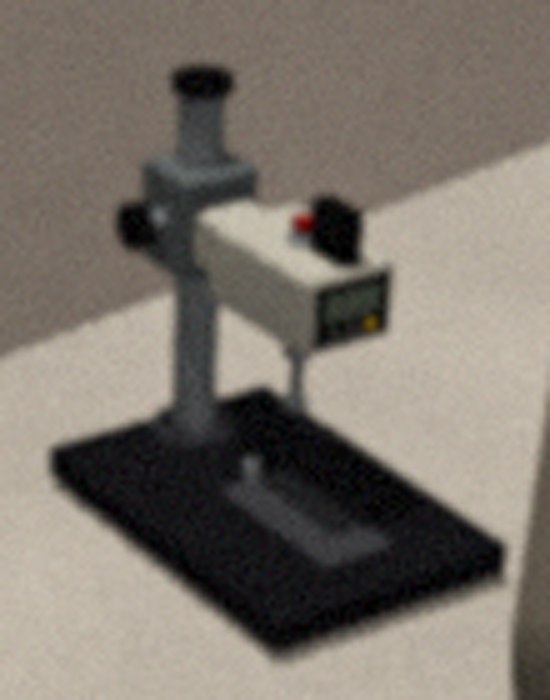

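View pics/sc.png

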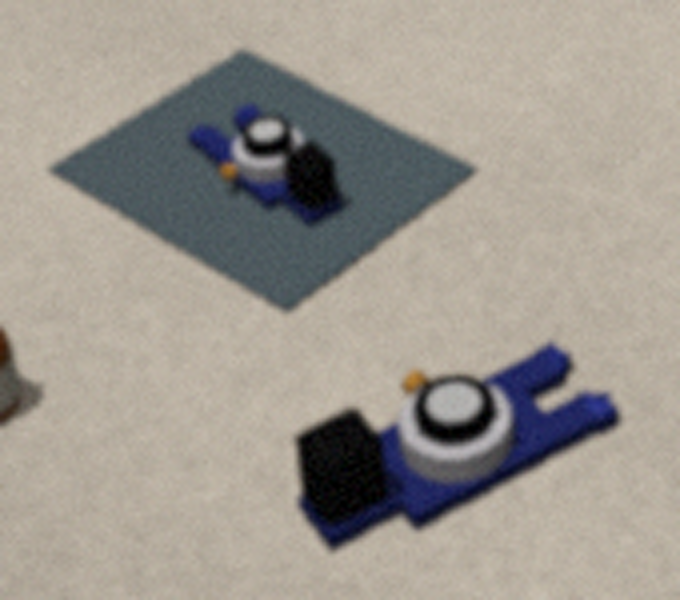

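```bash
python3 - <<'E'
from h import *
P=[np.array([a/5+320,b/5+90]) for a,b in((53,570),(352,627),(430,192),(135,137))]
W=[atz('top0',*p,0.03) for p in P]
for w in W: print(w.round(4))
c=sum(W)/4; print('c',c, [np.linalg.norm(W[i]-W[i-1]).round(4) for i in range(4)])
ax=(W[2]+W[3]-W[0]-W[1]);print('yaw',np.degrees(np.arctan2(ax[1],ax[0])))
yd=(W[0]+W[3]-W[1]-W[2]);print('yaw',np.degrees(np.arctan2(-yd[0],yd[1])))
t=lambda a,b,z:atz('top0',a/4+120,b/4+120,z)
print('tips',t(237,150,.012),t(283,152,.012),'blk',t(233,314,.012+0.0), t(250,297,.044),'spec',t(251,227,.038))
print('dec tips',t(290,578,.008),t(277,655,.008),'blockback',t(35,590,.03))
print('mat',[t(*p,.004).round(3) for p in((125,97),(345,62),(390,349),(169,384))])
print('case',atz('top0',630/5+320,605/5+90,.066),'slidebox',[atz('top0',*p,.036).round(3) for p in((274,243),(298,249),(290,279),(266,272))], 'bottle',atz('top0',103,198,.075))
E
```

```text
[ 0.5417 -0.1594  0.03  ]
[ 0.5119 -0.3244  0.03  ]
[ 0.7559 -0.3692  0.03  ]
[ 0.7856 -0.2046  0.03  ]
c [ 0.64876291 -0.26441613  0.03      ] [np.float64(0.248), np.float64(0.1677), np.float64(0.248), np.float64(0.1673)]
yaw -10.459215010526723
yaw -10.229775012560195
tips [0.67052951 0.26671798 0.012     ] [0.66942458 0.23409986 0.012     ] blk [0.55406493 0.26681796 0.012     ] [0.56316452 0.24954333 0.044     ] spec [0.6124387  0.25100959 0.038     ]
dec tips [0.36965821 0.22329623 0.008     ] [0.31616043 0.23122126 0.008     ] blockback [0.36027147 0.39565307 0.03      ]
mat [array([0.709, 0.349, 0.004]), array([0.736, 0.193, 0.004]), array([0.531, 0.157, 0.004]), array([0.505, 0.312, 0.004])]
case [ 0.52331532 -0.46548441  0.066     ] slidebox [array([ 0.432, -0.004,  0.036]), array([ 0.417, -0.07 ,  0.036]), array([ 0.335, -0.048,  0.036]), array([0.353, 0.017, 0.036])] bottle [0.5478103 0.4584658 0.075    ]
```

```bash
python3 - <<'E'
from h import *
c=robot.read_camera('wrist');print(c['tool_from_camera'].round(4),c['mtx'])
E
```

```text
[[ 8.000e-04 -9.555e-01 -2.948e-01  8.200e-02]
 [ 1.000e+00  1.000e-03 -5.000e-04 -4.000e-04]
 [ 8.000e-04 -2.948e-01  9.555e-01 -1.529e-01]
 [ 0.000e+00  0.000e+00  0.000e+00  1.000e+00]] [[361.94323108   0.         280.52153082]
 [  0.         361.94323108 204.84765743]
 [  0.           0.           1.        ]]
```

```bash
cat >> h.py <<'E'
def Rt(cyaw,th,roll=0):
    a=np.radians(cyaw);t=np.radians(th)
    cx=np.array([np.cos(a),np.sin(a),0]);cy=np.array([-np.sin(a),np.cos(a),0]);up=np.array([0,0,1.])
    return np.c_[-(np.cos(t)*cx+np.sin(t)*up),cy,np.sin(t)*cx-np.cos(t)*up]
def rel(pos,cyaw,th):
    s=robot.read_state();R0=R.from_rotvec(s['orientation'])
    print('shift',(R0.inv().apply(np.array(pos)-s['tool_pos'])).round(4).tolist(),'turn',(R0.inv()*R.from_matrix(Rt(cyaw,th))).as_rotvec().round(4).tolist(), 't',round(float(s['t']),2))
E
python3 - <<'E'
from h import *
rel([.42,-.15,.33],-80,0)
E
```

```text
shift [0.3377, -0.3085, -0.0976] turn [-0.0009, -0.0009, -1.3765] t 0.2
```

Emit:
{"name": "jog_arm", "arguments": {
  "steps": [
    [0,0.338,-0.309,-0.098,0,0,-1.376],
    [0,0.338,-0.309,-0.098,0,0,-1.376],
    [0,0.338,-0.309,-0.098,0,0,-1.376],
    [0,0.338,-0.309,-0.098,0,0,-1.376],
    [0,0.338,-0.309,-0.098,0,0,-1.376]
  ]
}}

```text
t: 0.82
tool_pos: [0.3527, -0.2841, 0.2982]
orientation: [-2.489, -1.916, -0.001]
force: [1.1, -0.4, -0.3]
opening: 0.093
```

```bash
python3 - <<'E'
from h import *
st()
rel([.46,.24,.28],0,25)
E
```

```text
{'t': 0.825, 'q': [-0.7919, -0.2932, 1.7707, 0.0007, 1.6643, -0.5331], 'tool_pos': [0.3527, -0.2841, 0.2982], 'orientation': [-2.4892, -1.9161, -0.001], 'force': [1.1121, -0.4167, -0.3188], 'opening': 0.093}
shift [0.5341, -0.0304, 0.0186] turn [-0.3976, -0.3071, -1.797] t 0.82
```

```bash
python3 - <<'E'
from h import *
rel([.49,.25,.23],0,10)
E
```

```text
shift [0.5514, -0.0039, 0.0686] turn [-0.1589, -0.1233, -1.8244] t 0.82
```

Emit:
{"name": "jog_arm", "arguments": {
  "steps": [
    [0,0.551,-0.004,0.069,-0.159,-0.123,-1.824],
    [0,0.551,-0.004,0.069,-0.159,-0.123,-1.824],
    [0,0.551,-0.004,0.069,-0.159,-0.123,-1.824],
    [0,0.551,-0.004,0.069,-0.159,-0.123,-1.824],
    [0,0.551,-0.004,0.069,-0.159,-0.123,-1.824]
  ]
}}

```text
t: 1.45
tool_pos: [0.4295, 0.0165, 0.2595]
orientation: [1.318, 2.741, 0.001]
force: [1.2, -0.9, 0.7]
opening: 0.0929
```

```bash
python3 - <<'E'
from h import *
st()
rel([.49,.25,.23],0,10)
E
```

```text
{'t': 1.45, 'q': [-0.0486, -0.4527, 1.9645, -0.0382, 1.5372, -0.7232], 'tool_pos': [0.4295, 0.0165, 0.2595], 'orientation': [1.3183, 2.7409, 0.0013], 'force': [1.1665, -0.8637, 0.6708], 'opening': 0.0929}
shift [0.1471, 0.1918, 0.0249] turn [-0.0772, -0.0591, -0.8922] t 1.45
```

Emit:
{"name": "jog_arm", "arguments": {
  "steps": [
    [0,0.147,0.192,0.025,-0.077,-0.059,-0.892],
    [0,0.147,0.192,0.025,-0.077,-0.059,-0.892],
    [0,0.147,0.192,0.025,-0.077,-0.059,-0.892],
    [0,0.147,0.192,0.025,-0.077,-0.059,-0.892],
    [0,0.147,0.192,0.025,-0.077,-0.059,-0.892]
  ]
}}

```text
t: 2.08
tool_pos: [0.4893, 0.2534, 0.2277]
orientation: [-0.015, 2.97, -0.001]
force: [0.4, -0.5, 0.5]
opening: 0.0927
```

Emit:
{"name": "jog_arm", "arguments": {
  "steps": [
    [0,0,0,0,0,0,0],
    [0,0,0,0,0,0,0]
  ]
}}

```text
t: 2.33
tool_pos: [0.4892, 0.2531, 0.2277]
orientation: [-0.009, 2.971, -0.001]
force: [-0.4, 0.1, 0.1]
opening: 0.0931
```

```bash
python3 - <<'E'
from h import *
st()
snap('wrist','w1')
E
```

```text
{'t': 2.325, 'q': [0.4314, -0.1475, 1.7832, -0.073, 1.3507, -1.1352], 'tool_pos': [0.4892, 0.2531, 0.2277], 'orientation': [-0.0092, 2.9705, -0.0007], 'force': [-0.4187, 0.0797, 0.1402], 'opening': 0.0931}
```

View pics/w1.png

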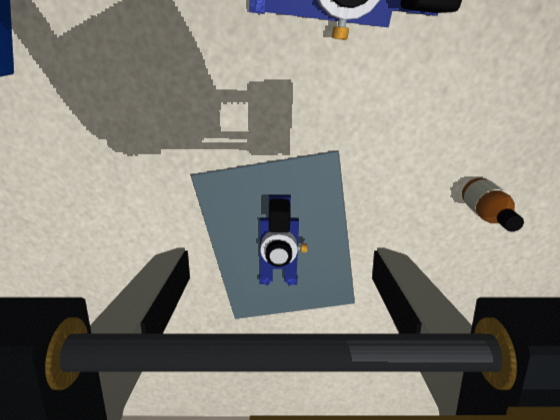

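```bash
python3 - <<'E'
from h import *
crop('w1',230,180,330,300,6,'w1c')
E
```

```text
(no output)
```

View pics/w1c.png

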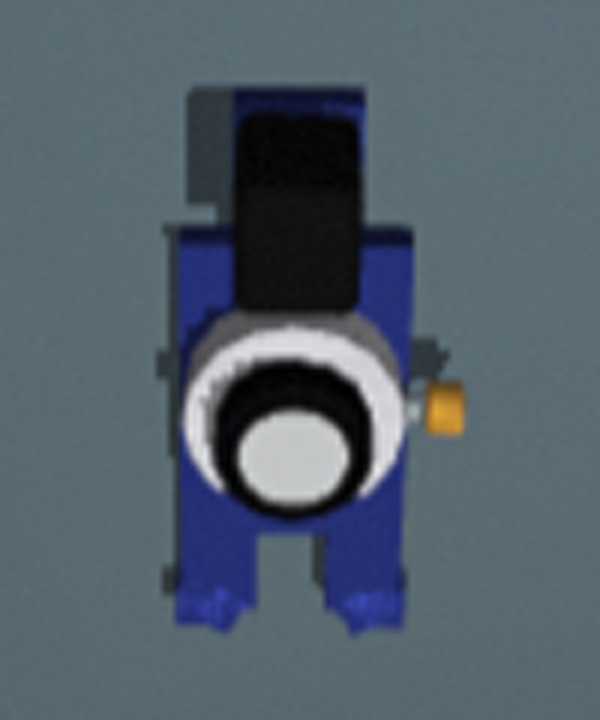

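```bash
python3 - <<'E'
from h import *
f=lambda a,b,z:atz('w1',a/6+230,b/6+180,z).round(4)
print('tips',f(178,628,.012),f(405,629,.012))
print('shoulder',f(177,242,.012),f(412,242,.012))
print('slot',f(257,533,.012),f(326,533,.012))
print('rear',f(235,103,.012),f(365,103,.012))
print('blk',f(237,188,.044),f(361,188,.044),f(240,311,.044),f(357,311,.044))
print('spec',f(294,456,.034),f(294,456,.039),'collar',f(294,423-0,.025+.004))
d=np.load('pics/w1.npz');print(d['ext'][:3,3])
E
```

```text
tips [0.6711 0.2291 0.012 ] [0.671  0.2757 0.012 ]
shoulder [0.5802 0.2306 0.012 ] [0.5799 0.2744 0.012 ]
slot [0.6469 0.2454 0.012 ] [0.6468 0.2592 0.012 ]
rear [0.5514 0.2416 0.012 ] [0.5512 0.2651 0.012 ]
blk [0.5517 0.2429 0.044 ] [0.5516 0.2636 0.044 ] [0.5757 0.2432 0.044 ] [0.5755 0.2634 0.044 ]
spec [0.6128 0.2527 0.034 ] [0.6093 0.2527 0.039 ] collar [0.6089 0.2526 0.029 ]
[0.3811086  0.25274686 0.36425021]
```

```bash
python3 - <<'E'
from h import *
rel([.519,.2525,.097],0,36)
E
```

```text
shift [-0.0069, -0.0005, 0.134] turn [0.0016, -0.4568, 0.0061] t 2.38
```

Emit:
{"name": "jog_arm", "arguments": {
  "steps": [
    [0,-0.003,0,0.04,0.001,-0.15,0.003],
    [0,-0.007,0,0.09,0.002,-0.3,0.006],
    [0,-0.007,0,0.134,0.002,-0.457,0.006],
    [0,-0.007,0,0.134,0.002,-0.457,0.006],
    [0,-0.007,0,0.134,0.002,-0.457,0.006]
  ]
}}

```text
t: 3.0
tool_pos: [0.5212, 0.2538, 0.1008]
orientation: [0.002, 2.512, 0.001]
force: [1.0, 0.9, 0.8]
opening: 0.093
```

```bash
python3 - <<'E'
from h import *
st()
rel([.566,.2525,.032],0,36)
snap('wrist','w2')
E
```

```text
{'t': 3.0, 'q': [0.5612, -0.2311, 2.2237, -0.5307, 0.6667, -0.6667], 'tool_pos': [0.5212, 0.2538, 0.1008], 'orientation': [0.0022, 2.5121, 0.0013], 'force': [0.9597, 0.9427, 0.7698], 'opening': 0.093}
shift [0.0043, -0.0013, 0.082] turn [0.0004, 0.0012, -0.0019] t 3.0
```

View pics/w2.png

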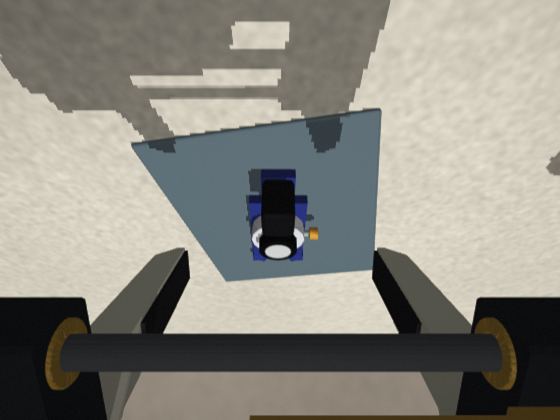

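Emit:
{"name": "jog_arm", "arguments": {
  "steps": [
    [0,0.004,-0.001,0.03,0,0.001,-0.002],
    [0,0.004,-0.001,0.06,0,0.001,-0.002],
    [0,0.004,-0.001,0.082,0,0.001,-0.002],
    [0,0.004,-0.001,0.082,0,0.001,-0.002],
    [0,0.004,-0.001,0.082,0,0.001,-0.002]
  ]
}}

```text
t: 3.68
tool_pos: [0.571, 0.2548, 0.0383]
orientation: [0.003, 2.506, 0.005]
force: [0.1, -0.3, 0.2]
opening: 0.093
```

```bash
python3 - <<'E'
from h import *
st()
rel([.566,.2525,.032],0,36)
snap('wrist','w3')
print(proj('w3',[.564,.2525,.044]))
E
```

```text
{'t': 3.675, 'q': [0.5028, 0.0153, 2.1393, -0.6364, 0.4975, -0.575], 'tool_pos': [0.571, 0.2548, 0.0383], 'orientation': [0.0033, 2.5058, 0.0051], 'force': [0.0643, -0.2882, 0.1546], 'opening': 0.093}
shift [0.0077, -0.0023, 0.0021] turn [0.0029, 0.0075, -0.0036] t 3.67
[274.66184158 281.38906581]
```

View pics/w3.png

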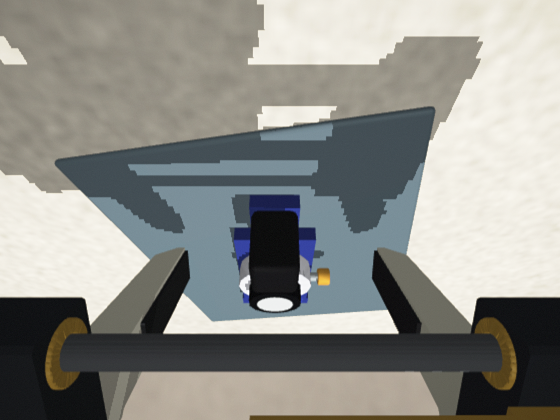

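Emit:
{"name": "jog_arm", "arguments": {
  "steps": [
    [0,0.008,-0.002,0.004,0.003,0.007,-0.004],
    [0,0.008,-0.002,0.004,0.003,0.007,-0.004],
    [0,0.008,-0.002,0.004,0.003,0.007,-0.004]
  ]
}}

```text
t: 4.1
tool_pos: [0.5661, 0.2529, 0.03]
orientation: [-0.001, 2.513, -0.0]
force: [0.3, 0.4, 0.6]
opening: 0.0928
```

```bash
python3 - <<'E'
from h import *
st()
rel([.566,.2525,.032],0,36)
E
```

```text
{'t': 4.1, 'q': [0.504, 0.0231, 2.1472, -0.6447, 0.4917, -0.567], 'tool_pos': [0.5661, 0.2529, 0.03], 'orientation': [-0.0015, 2.5131, -0.0002], 'force': [0.3436, 0.3663, 0.5762], 'opening': 0.0928}
shift [-0.0011, -0.0004, -0.0017] turn [0.0002, 0.0001, 0.0011] t 4.1
```

Emit:
{"name": "jog_arm", "arguments": {
  "steps": [
    [0,-0.001,0,-0.002,0,0,0],
    [0.6,-0.001,0,-0.002,0,0,0],
    [1,-0.001,0,-0.002,0,0,0],
    [1,-0.001,0,-0.002,0,0,0],
    [1,-0.001,0,-0.002,0,0,0]
  ],
  "force": 30
}}

```text
t: 4.72
tool_pos: [0.5657, 0.2528, 0.0321]
orientation: [-0.002, 2.513, -0.0]
force: [0.3, -0.4, -0.7]
opening: 0.0575
```

Emit:
{"name": "jog_arm", "arguments": {
  "steps": [
    [1,0,0,0,0,0,0],
    [1,0,0,0,0,0,0],
    [1,0,0,0,0,0,0]
  ]
}}

```text
t: 5.1
tool_pos: [0.5657, 0.2528, 0.0321]
orientation: [-0.001, 2.513, -0.0]
force: [-0.2, -0.5, -0.5]
opening: 0.0277
```

```bash
python3 - <<'E'
from h import *
st()
snap('wrist','w4')
crop('w4',200,180,360,340,5,'w4c')
E
```

```text
{'t': 5.1, 'q': [0.5043, 0.0174, 2.148, -0.6393, 0.496, -0.5729], 'tool_pos': [0.5657, 0.2528, 0.0321], 'orientation': [-0.0015, 2.5133, -0.0003], 'force': [-0.18, -0.479, -0.456], 'opening': 0.0277}
```

View pics/w4.png

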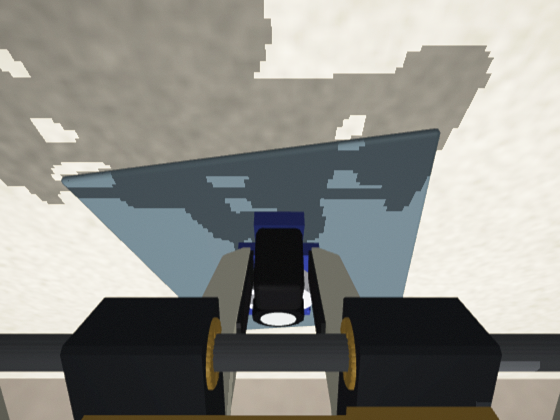

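Block is centred between the closing pads (cols ~250–308). Finish closing.

Emit:
{"name": "jog_arm", "arguments": {
  "steps": [
    [1,0,0,0,0,0,0],
    [1,0,0,0,0,0,0],
    [1,0,0,0,0,0,0],
    [1,0,0,0,0,0,0]
  ]
}}

```text
t: 5.65
tool_pos: [0.5657, 0.2528, 0.0321]
orientation: [-0.001, 2.513, -0.0]
force: [-1.0, -0.2, 0.6]
opening: 0.0216
```

```bash
python3 - <<'E'
from h import *
s=st()
snap('wrist','w5')
crop('w5',200,180,360,340,5,'w5c')
for p in ([.541,.2525,.012],[.541,.2525,.2]): pass
R0=Rt(0,36); print(R0.T@np.array([0,0,.04]))
E
```

```text
{'t': 5.65, 'q': [0.5043, 0.0174, 2.148, -0.6393, 0.496, -0.5729], 'tool_pos': [0.5657, 0.2528, 0.0321], 'orientation': [-0.0014, 2.5133, -0.0004], 'force': [-1.0384, -0.2441, 0.6169], 'opening': 0.0216}
[-0.02351141  0.         -0.03236068]
```

View pics/w5c.png

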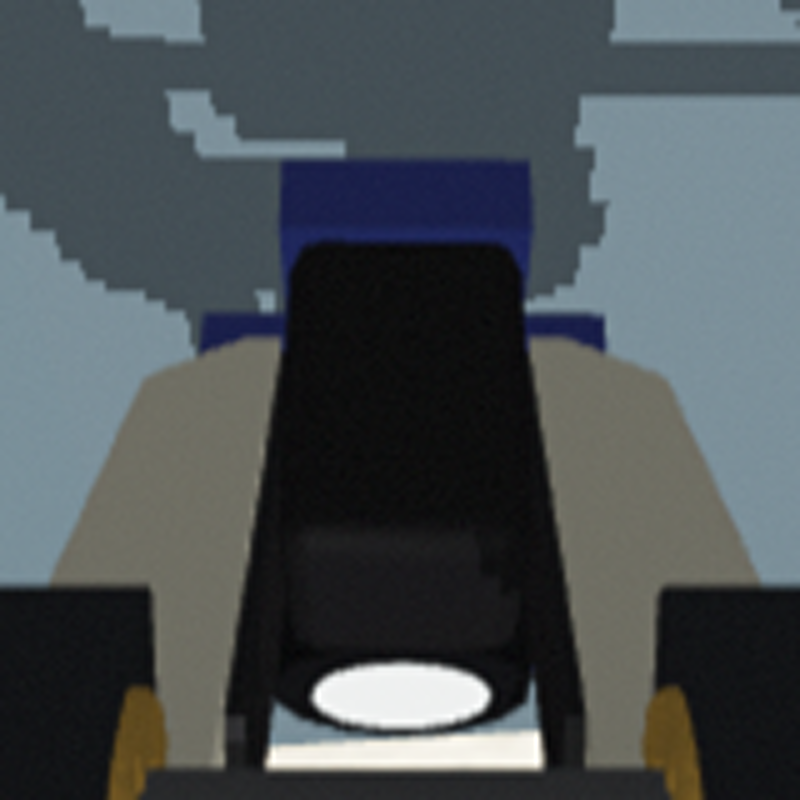

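```bash
python3 - <<'E'
from h import *
f=lambda a,b:(a/5+200,b/5+180)
for a,b,z in((282,160,.004),(530,160,.004),(282,228,.012),(530,228,.012),(203,315,.012),(604,315,.012)):
    print(atz('w5',*f(a,b),z).round(4))
print('block top rear',atz('w5',*f(305,243),.02),)
o,r=ray('w5',*f(402,695)); 
for x in(.609,.611,.613): print(x,o+r*(x-o[0])/r[0])
E
```

```text
[0.5527 0.2413 0.004 ]
[0.5527 0.2656 0.004 ]
[0.5526 0.2417 0.012 ]
[0.5526 0.2653 0.012 ]
[0.5688 0.2327 0.012 ]
[0.5687 0.2738 0.012 ]
block top rear [0.54295982 0.24449949 0.02      ]
0.609 [0.609      0.25316517 0.0372239 ]
0.611 [0.611      0.25316831 0.03652384]
0.613 [0.613      0.25317145 0.03582378]
```

```bash
python3 - <<'E'
from h import *
crop('side0',260,165,370,235,7,'sg2')
g=lambda x,y,z:np.array([.6488,-.2644,0])+np.r_[R.from_euler('z',-10.35,degrees=True).apply([x,y,0])[:2],z]
for n,p in dict(pin=(.02,0,.03),pintop=(.02,0,.044),fl=(-.125,.085,.03),fr=(-.125,-.085,.03),br=(.125,-.085,.03),bl=(.125,.085,.03)).items():
    u=proj('side0',g(*p));print(n,u.round(1),((u-[260,165])*7).round(0))
E
```

```text
pin [309.6 195.6] [347. 214.]
pintop [309.8 191.6] [348. 186.]
fl [314.8 224.5] [384. 417.]
fr [361.3 208.3] [709. 303.]
br [312.2 176.1] [366.  78.]
bl [268.5 188.9] [ 59. 167.]
```

View pics/sg2.png

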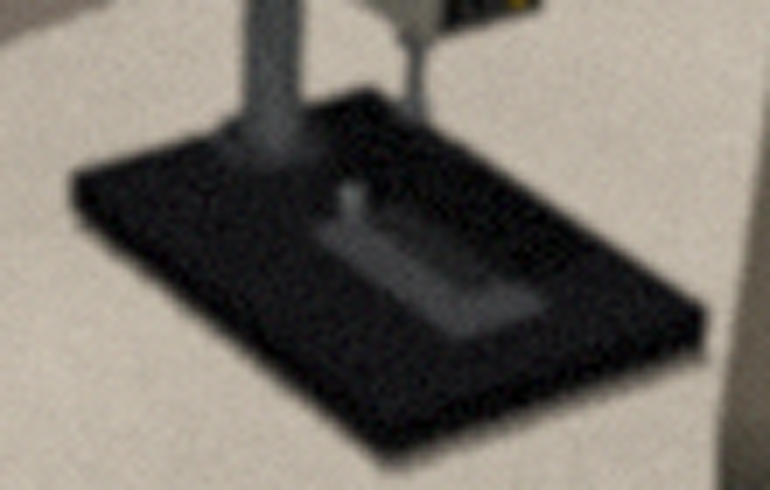

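```bash
cat >> h.py <<'E'
GC=np.array([.6488,-.2644,0]);GY=-10.35
OFF=np.array([.0463,0,-.0281]) # carrier origin - TCP in carrier axes
def gpt(x,y,z): return GC+R.from_euler('z',GY,degrees=True).apply([x,y,z])
def car(x,y,z,dyaw=0,th=36):
    "carrier origin target in gauge frame, z above bench"
    p=gpt(x,y,z)-R.from_euler('z',GY+dyaw,degrees=True).apply(OFF)
    print('tcp',p.round(4));rel(p,GY+dyaw,th)
E
python3 - <<'E'
from h import *
rel([.566,.2525,.18],0,36)
E
```

```text
shift [-0.0872, -0.0004, -0.1195] turn [0.0, -0.0, 0.0011] t 5.7
```

Emit:
{"name": "jog_arm", "arguments": {
  "steps": [
    [1,0,0,0,0,0,0],
    [1,-0.012,0,-0.016,0,0,0],
    [1,-0.03,0,-0.04,0,0,0],
    [1,-0.06,0,-0.08,0,0,0],
    [1,-0.088,0,-0.12,0,0,0]
  ],
  "force": 55
}}

```text
t: 6.32
tool_pos: [0.5657, 0.2527, 0.1815]
orientation: [-0.002, 2.515, -0.001]
force: [0.7, 0.1, -1.2]
opening: 0.0214
```

```bash
python3 - <<'E'
from h import *
st()
snap('wrist','w6')
car(-.20,0,.13)
E
```

```text
{'t': 6.325, 'q': [0.5037, -0.243, 2.0712, -0.4095, 0.7912, -0.8563], 'tool_pos': [0.5657, 0.2527, 0.1815], 'orientation': [-0.0019, 2.5148, -0.0007], 'force': [0.6832, 0.0502, -1.199], 'opening': 0.0214}
tcp [ 0.4065 -0.2201  0.1581]
shift [0.1502, -0.4746, -0.0723] turn [0.1112, 0.0083, 0.1452] t 6.38
```

View pics/w6.png

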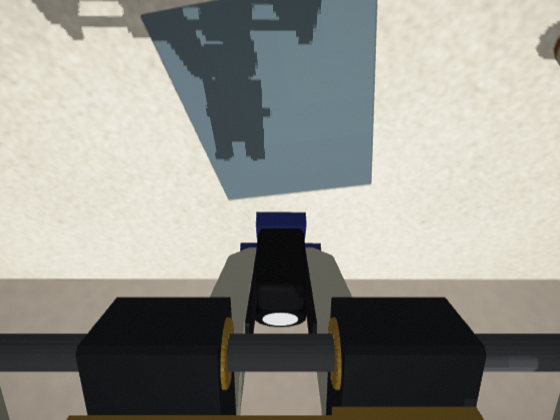

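```bash
python3 - <<'E'
from h import *
car(-.15,0,.13)
E
```

```text
tcp [ 0.4557 -0.2291  0.1581]
shift [0.1106, -0.4837, -0.0431] turn [0.1112, 0.0083, 0.1452] t 6.38
```

Emit:
{"name": "jog_arm", "arguments": {
  "steps": [
    [1,0.01,-0.045,-0.004,0.011,0,0.014],
    [1,0.023,-0.1,-0.009,0.022,0.001,0.03],
    [1,0.035,-0.155,-0.014,0.035,0.002,0.045],
    [1,0.048,-0.21,-0.019,0.047,0.003,0.06],
    [1,0.06,-0.265,-0.024,0.06,0.004,0.077]
  ]
}}

```text
t: 7.0
tool_pos: [0.5064, -0.0115, 0.1731]
orientation: [0.12, 2.506, -0.038]
force: [1.0, -0.7, -1.0]
opening: 0.0216
```

```bash
python3 - <<'E'
from h import *
st()
car(-.15,0,.13)
E
```

```text
{'t': 7.0, 'q': [-0.1465, -0.7677, 2.4402, 0.042, 0.8372, -1.6398], 'tool_pos': [0.5064, -0.0115, 0.1731], 'orientation': [0.1196, 2.5063, -0.0379], 'force': [1.0188, -0.6627, -0.9993], 'opening': 0.0216}
tcp [ 0.4557 -0.2291  0.1581]
shift [0.0328, -0.2215, -0.0057] turn [0.0512, 0.0045, 0.0686] t 7.0
```

```bash
python3 - <<'E'
from h import *
car(-.105,0,.10)
E
```

```text
tcp [ 0.5    -0.2372  0.1281]
shift [0.0144, -0.2253, 0.045] turn [0.0512, 0.0045, 0.0686] t 7.0
```

Emit:
{"name": "jog_arm", "arguments": {
  "steps": [
    [1,0.003,-0.045,0.009,0.01,0.001,0.014],
    [1,0.006,-0.09,0.018,0.02,0.002,0.028],
    [1,0.009,-0.135,0.027,0.03,0.003,0.042],
    [1,0.012,-0.18,0.036,0.04,0.004,0.055],
    [1,0.014,-0.21,0.042,0.048,0.004,0.065]
  ]
}}

```text
t: 7.62
tool_pos: [0.4991, -0.2239, 0.1298]
orientation: [0.224, 2.505, -0.072]
force: [0.4, -0.5, -1.7]
opening: 0.0217
```

```bash
python3 - <<'E'
from h import *
st()
car(-.105,0,.10)
snap('wrist','w7');snap('side','s7')
E
```

```text
{'t': 7.625, 'q': [-0.722, -0.4821, 2.3506, 0.4521, 0.77, -2.3608], 'tool_pos': [0.4991, -0.2239, 0.1298], 'orientation': [0.2243, 2.5051, -0.0722], 'force': [0.435, -0.543, -1.6685], 'opening': 0.0217}
tcp [ 0.5    -0.2372  0.1281]
shift [-0.0016, -0.0129, 0.0033] turn [0.0017, -0.0004, 0.0015] t 7.62
```

View pics/w7.png

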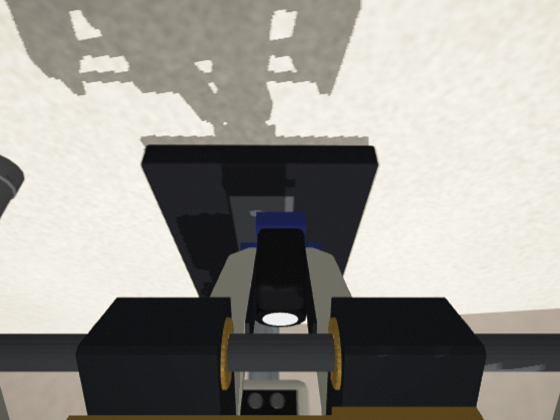

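View pics/s7.png

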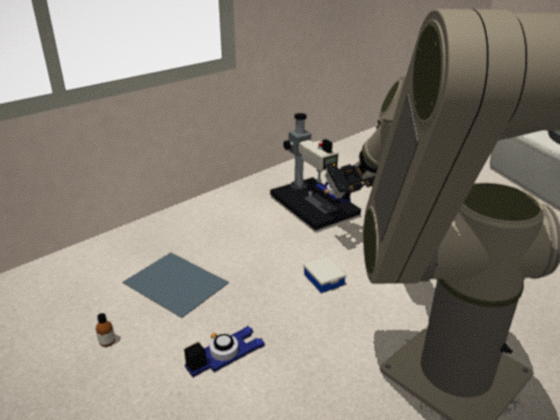

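```bash
python3 - <<'E'
from h import *
crop('w7',130,130,390,270,3,'w7c')
for p in((-.125,.085,.03),(-.125,-.085,.03),(-.125,.085,.0),(-.125,-.085,0)): print(((proj('w7',gpt(*p))-[130,130])*3).round(1))
E
```

```text
[757.  103.8]
[ 30.9 103.1]
[736.7  16.1]
[58.5 15.2]
```

View pics/w7c.png

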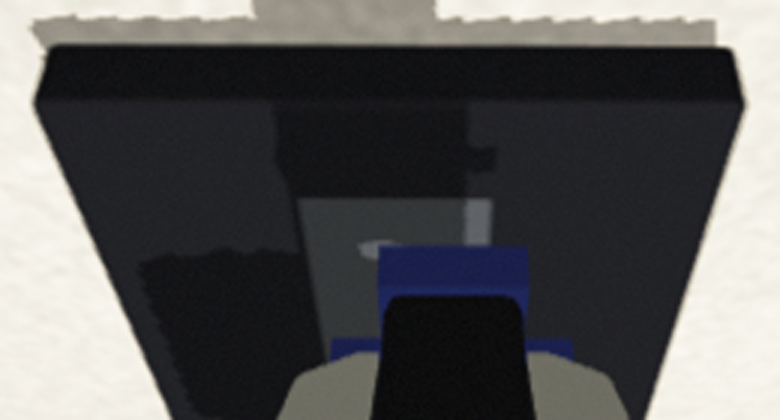

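```bash
python3 - <<'E'
from h import *
f=lambda a,b,z:R.from_euler('z',-GY,degrees=True).apply(atz('w7',a/3+130,b/3+130,z)-GC).round(4)
for a,b in((36,102),(744,102),(390,102),(298,200),(492,200),(395,200),(170,405),(645,405),(407.5,405)): print(a,b,f(a,b,.03))
# carrier rear edge in gauge frame, at its expected z
s=robot.read_state()
zc=s['tool_pos'][2]+OFF[2]
print('rear',f(380,246,zc),f(527,246,zc),f(380,287,zc+.008),f(527,287,zc+.008))
e=R.from_euler('z',-GY,degrees=True).apply(s['tool_pos']-GC);print('tcp in gauge',e, 'tool yaw', np.degrees(np.arctan2(*(-R.from_rotvec(s['orientation']).as_matrix()[[0,1],1]*[1,-1])))-GY)
E
```

```text
36 102 [-0.1254 -0.0837  0.03  ]
744 102 [-0.1256  0.0818  0.03  ]
390 102 [-0.1255 -0.001   0.03  ]
298 200 [-0.0884 -0.0266  0.03  ]
492 200 [-0.0884  0.0241  0.03  ]
395 200 [-0.0884 -0.0013  0.03  ]
170 405 [ 0.0264 -0.0834  0.03  ]
645 405 [0.0264 0.0808 0.03  ]
407.5 405 [ 0.0264 -0.0014  0.03  ]
rear [-0.1671  0.0014  0.1013] [-0.1671  0.0255  0.1013] [-0.1671  0.0017  0.1093] [-0.1671  0.0252  0.1093]
tcp in gauge [-0.15470793  0.01254756  0.12944703] tool yaw 0.04879805029041151
```

```bash
python3 - <<'E'
import re
s=open('h.py').read()
s=s.replace("GY=-10.35\n","GY=-10.35\nGC=GC+R.from_euler('z',GY,degrees=True).apply([0,-.0012,0])\n").replace("[.0463,0,-.0281]","[.047,.0008,-.0281]")
open('h.py','w').write(s)
from h import *
car(-.08,0,.06)
car(-.075,0,.036)
E
```

```text
tcp [ 0.5235 -0.2436  0.0881]
shift [0.0018, -0.0146, 0.0497] turn [0.0011, -0.0013, 0.0003] t 7.72
tcp [ 0.5284 -0.2444  0.0641]
shift [0.0119, -0.0146, 0.0721] turn [0.0011, -0.0013, 0.0003] t 7.72
```

Emit:
{"name": "jog_arm", "arguments": {
  "steps": [
    [1,0.001,-0.007,0.02,0.001,-0.001,0],
    [1,0.002,-0.015,0.05,0.001,-0.001,0],
    [1,0.006,-0.015,0.06,0.001,-0.001,0],
    [1,0.012,-0.015,0.072,0.001,-0.001,0],
    [1,0.012,-0.015,0.072,0.001,-0.001,0]
  ]
}}

```text
t: 8.35
tool_pos: [0.5275, -0.2436, 0.0629]
orientation: [0.226, 2.507, -0.072]
force: [-0.2, -0.7, 0.0]
opening: 0.0215
```

```bash
python3 - <<'E'
from h import *
st()
car(-.075,0,.036)
snap('wrist','w8');snap('side','s8')
crop('w8',130,130,390,330,3,'w8c');crop('side','s8' and 0,0,1,1,1,'x') if 0 else crop('s8',260,100,400,240,5,'s8c')
E
```

```text
{'t': 8.35, 'q': [-0.7102, -0.2175, 2.2922, 0.5683, 0.5854, -2.5032], 'tool_pos': [0.5275, -0.2436, 0.0629], 'orientation': [0.2261, 2.5067, -0.0717], 'force': [-0.2188, -0.6919, 0.015], 'opening': 0.0215}
tcp [ 0.5284 -0.2444  0.0641]
shift [-0.0016, -0.0007, -0.0004] turn [0.0015, -0.0021, 0.0002] t 8.35
```

View pics/w8c.png

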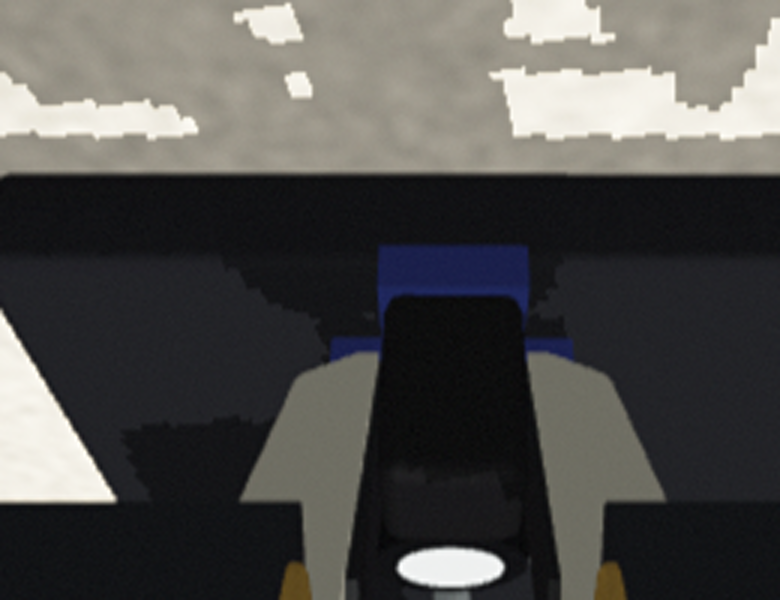

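View pics/s8c.png

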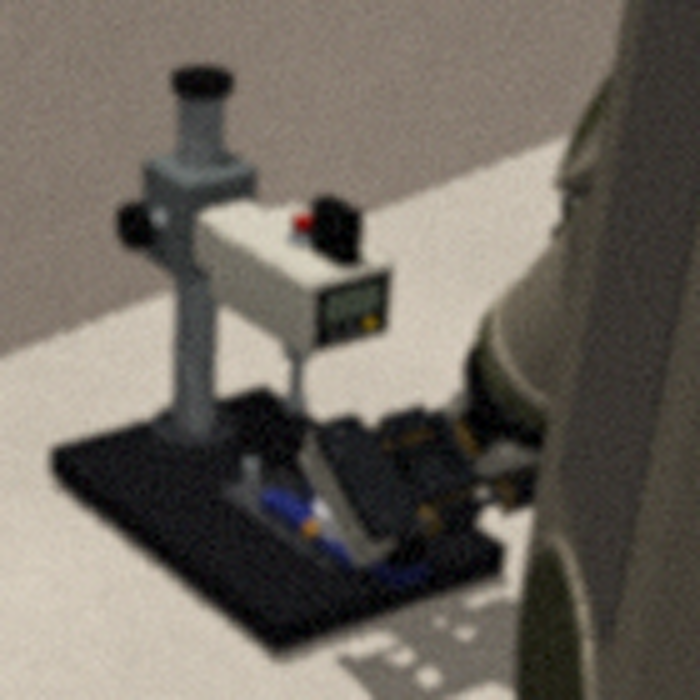

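```bash
python3 - <<'E'
from h import *
car(-.045,0,.034)
E
```

```text
tcp [ 0.5579 -0.2498  0.0621]
shift [-0.023, 0.0001, 0.0197] turn [0.0002, 0.0, 0.0006] t 8.45
```

Emit:
{"name": "jog_arm", "arguments": {
  "steps": [
    [1,-0.008,0,0.006,0,0,0.001],
    [1,-0.015,0,0.013,0,0,0.001],
    [1,-0.023,0,0.0197,0,0,0.001],
    [1,-0.023,0,0.0197,0,0,0.001],
    [1,-0.023,0,0.0197,0,0,0.001]
  ]
}}

```text
t: 9.07
tool_pos: [0.5578, -0.2496, 0.0617]
orientation: [0.227, 2.505, -0.073]
force: [-0.4, 0.3, -1.6]
opening: 0.0215
```

```bash
python3 - <<'E'
from h import *
st()
snap('wrist','w9');snap('side','s9');snap('top','t9')
car(-.045,0,.034)
car(-.025,0,.032)
crop('w9',130,130,390,330,3,'w9c');crop('s9',280,160,360,230,9,'s9c');crop('t9',320,90,460,230,5,'t9c')
E
```

```text
{'t': 9.075, 'q': [-0.6725, -0.1243, 2.2151, 0.558, 0.5528, -2.4681], 'tool_pos': [0.5578, -0.2496, 0.0617], 'orientation': [0.2269, 2.5052, -0.0726], 'force': [-0.3979, 0.2897, -1.5527], 'opening': 0.0215}
tcp [ 0.5579 -0.2498  0.0621]
shift [-0.0003, 0.0001, 0.0] turn [0.0003, -0.0002, -0.0006] t 9.22
tcp [ 0.5776 -0.2534  0.0601]
shift [-0.0153, 0.0001, 0.0134] turn [0.0003, -0.0002, -0.0006] t 9.22
```

View pics/w9c.png

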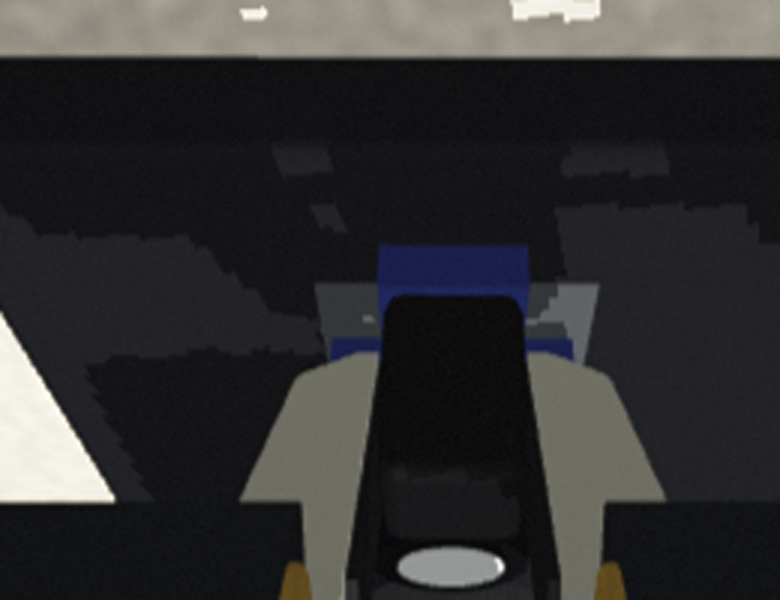

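View pics/s9c.png

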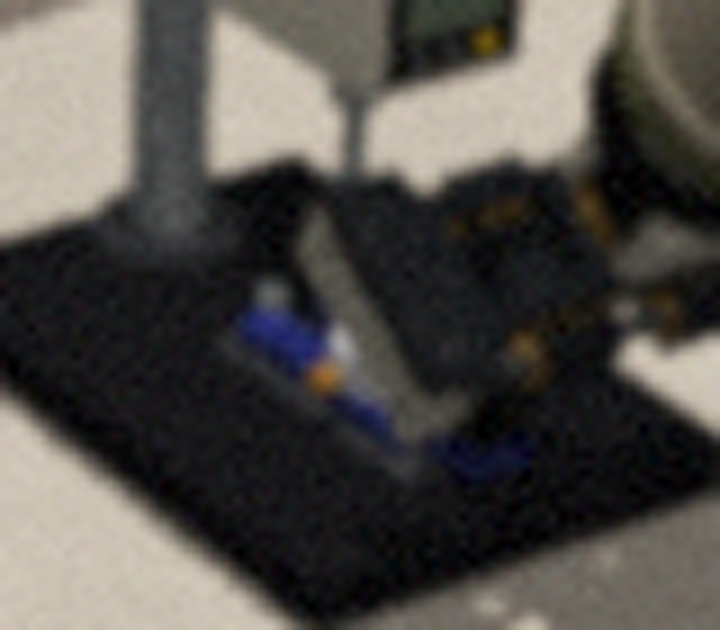

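View pics/t9c.png

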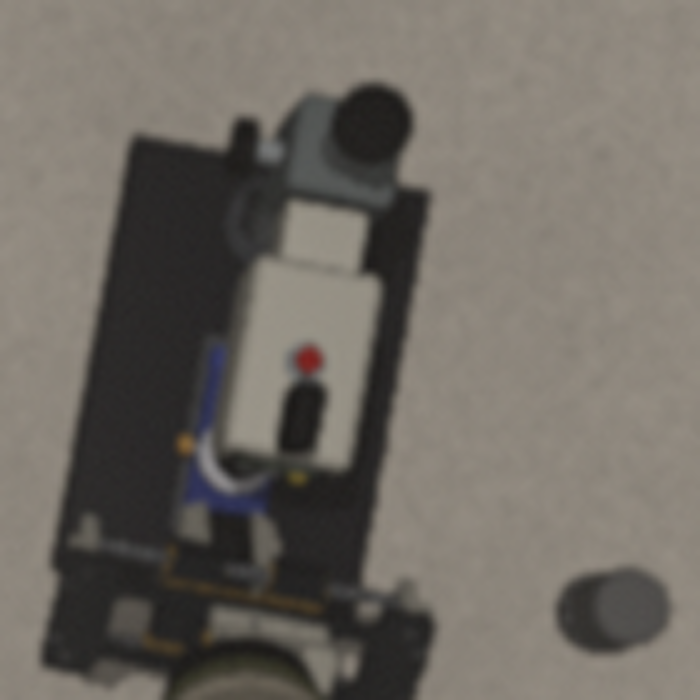

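```bash
python3 - <<'E'
from h import *
f=lambda a,b,z:R.from_euler('z',-GY,degrees=True).apply(atz('w9',a/3+130,b/3+130,z)-GC).round(4)
for a,b,z in((315,283,.03),(600,283,.03),(379,246,.0336),(528,246,.0336),(380,287,.0416),(527,287,.0416),(330,339,.0336),(574,339,.0336)): print(f(a,b,z))
E
```

```text
[-0.0889 -0.0245  0.03  ]
[-0.0888  0.026   0.03  ]
[-0.1051 -0.0122  0.0336]
[-0.1051  0.0121  0.0336]
[-0.1051 -0.0117  0.0416]
[-0.1051  0.0116  0.0416]
[-0.0757 -0.0228  0.0336]
[-0.0756  0.0223  0.0336]
```

Emit:
{"name": "jog_arm", "arguments": {
  "steps": [
    [1,-0.004,0,0.004,0,0,0],
    [1,-0.008,0,0.008,0,0,0],
    [1,-0.012,0,0.011,0,0,0],
    [1,-0.015,0,0.0134,0,0,0],
    [1,-0.015,0,0.0134,0,0,0]
  ]
}}

```text
t: 9.85
tool_pos: [0.5777, -0.2534, 0.0599]
orientation: [0.227, 2.505, -0.073]
force: [-0.7, 0.9, -1.6]
opening: 0.022
```

```bash
python3 - <<'E'
from h import *
st()
car(-.025,0,.030)
car(-.02,0,.030)
snap('side','s10');crop('s10',280,160,360,230,9,'s10c')
E
```

```text
{'t': 9.85, 'q': [-0.6501, -0.0647, 2.1644, 0.55, 0.5345, -2.4456], 'tool_pos': [0.5777, -0.2534, 0.0599], 'orientation': [0.227, 2.5048, -0.073], 'force': [-0.6798, 0.9473, -1.6017], 'opening': 0.022}
tcp [ 0.5776 -0.2534  0.0581]
shift [0.0011, -0.0001, 0.0014] turn [0.0005, -0.0003, -0.0003] t 9.85
tcp [ 0.5825 -0.2543  0.0581]
shift [-0.0029, -0.0001, 0.0044] turn [0.0005, -0.0003, -0.0003] t 9.85
```

View pics/s10c.png

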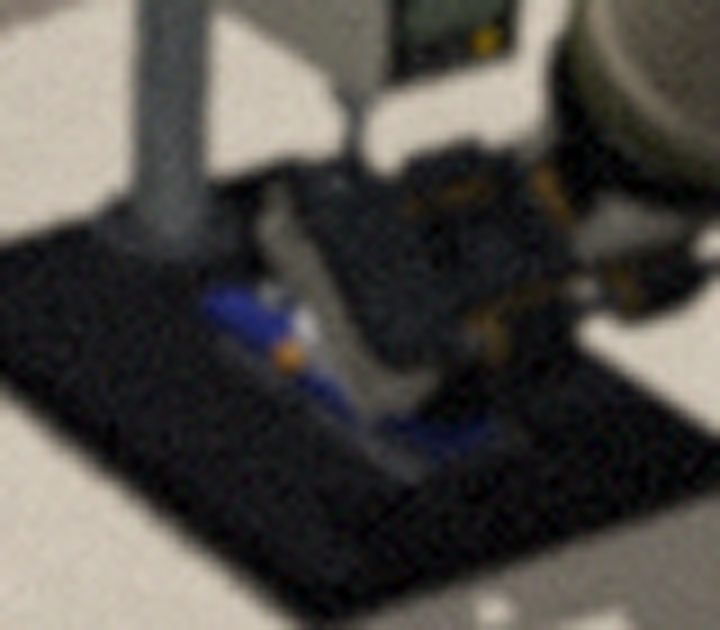

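Emit:
{"name": "jog_arm", "arguments": {
  "steps": [
    [1,0.0006,0,0.0008,0,0,0],
    [1,0.0012,0,0.0016,0,0,0],
    [1,0.0012,0,0.0016,0,0,0]
  ]
}}

```text
t: 10.28
tool_pos: [0.5776, -0.2535, 0.0581]
orientation: [0.227, 2.504, -0.073]
force: [-0.3, 0.3, 0.1]
opening: 0.0215
```

Emit:
{"name": "jog_arm", "arguments": {
  "steps": [
    [1,0.0006,0,0.0008,0,0,0],
    [1,0.0006,0,0.0008,0,0,0]
  ]
}}

```text
t: 10.52
tool_pos: [0.5782, -0.2539, 0.0581]
orientation: [0.227, 2.503, -0.074]
force: [-2.1, 1.5, 4.7]
opening: 0.0212
```

Emit:
{"name": "jog_arm", "arguments": {
  "steps": [
    [1,-0.001,0,0.0003,0,0,0],
    [1,-0.0018,0,0.0009,0,0,0],
    [1,-0.0026,0,0.0015,0,0,0],
    [1,-0.0034,0,0.0021,0,0,0]
  ]
}}

```text
t: 11.02
tool_pos: [0.582, -0.2545, 0.0581]
orientation: [0.227, 2.503, -0.074]
force: [-0.2, 0.7, -0.9]
opening: 0.0214
```

Emit:
{"name": "jog_arm", "arguments": {
  "steps": [
    [1,-0.0008,0,0.0006,0,0,0],
    [1,-0.0012,0,0.0009,0,0,0]
  ]
}}

```text
t: 11.28
tool_pos: [0.5836, -0.2548, 0.0581]
orientation: [0.227, 2.503, -0.074]
force: [-0.9, -0.1, 0.2]
opening: 0.0216
```

Emit:
{"name": "jog_arm", "arguments": {
  "steps": [
    [1,-0.0008,0,0.0006,0,0,0],
    [1,-0.0012,0,0.0009,0,0,0]
  ]
}}

```text
t: 11.52
tool_pos: [0.5842, -0.2549, 0.0581]
orientation: [0.226, 2.505, -0.073]
force: [-32.6, 6.1, 24.3]
opening: 0.0214
```

Emit:
{"name": "jog_arm", "arguments": {
  "steps": [
    [1,-0.0008,0,0.0006,0,0,0],
    [1,-0.0008,0,0.0006,0,0,0]
  ]
}}

```text
t: 11.78
tool_pos: [0.5842, -0.2549, 0.0581]
orientation: [0.225, 2.506, -0.072]
force: [-27.0, 6.7, 21.0]
opening: 0.0218
```

Emit:
{"name": "jog_arm", "arguments": {
  "steps": [
    [1,0,0,0,0,0,0],
    [1,0,0,0,0,0,0]
  ]
}}

```text
t: 12.02
tool_pos: [0.5839, -0.255, 0.0581]
orientation: [0.225, 2.507, -0.072]
force: [-9.9, 2.4, 6.6]
opening: 0.0222
```

```bash
python3 - <<'E'
from h import *
st();car(-.02,0,.03)
snap('wrist','w11');crop('w11',130,130,390,330,3,'w11c')
snap('side','s11');crop('s11',280,160,360,230,9,'s11c')
f=lambda a,b,z:R.from_euler('z',-GY,degrees=True).apply(atz('w11',a/3+130,b/3+130,z)-GC).round(4)
E
```

```text
{'t': 12.025, 'q': [-0.6443, -0.0425, 2.1465, 0.5475, 0.5299, -2.4409], 'tool_pos': [0.5839, -0.255, 0.0581], 'orientation': [0.2255, 2.5067, -0.0725], 'force': [-9.8938, 2.3887, 6.5776], 'opening': 0.0222}
tcp [ 0.5825 -0.2543  0.0581]
shift [0.0011, 0.0004, -0.0009] turn [0.0011, -0.0021, 0.0009] t 12.03
```

View pics/w11c.png

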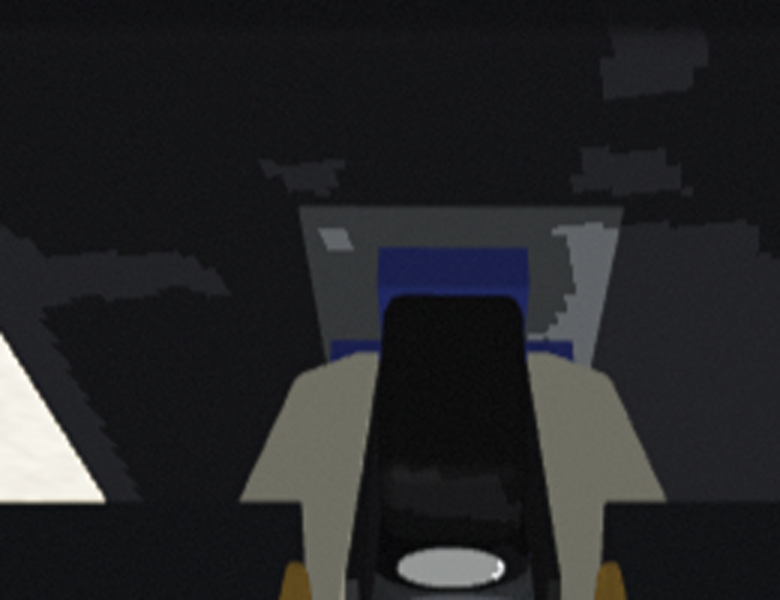

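View pics/s11c.png

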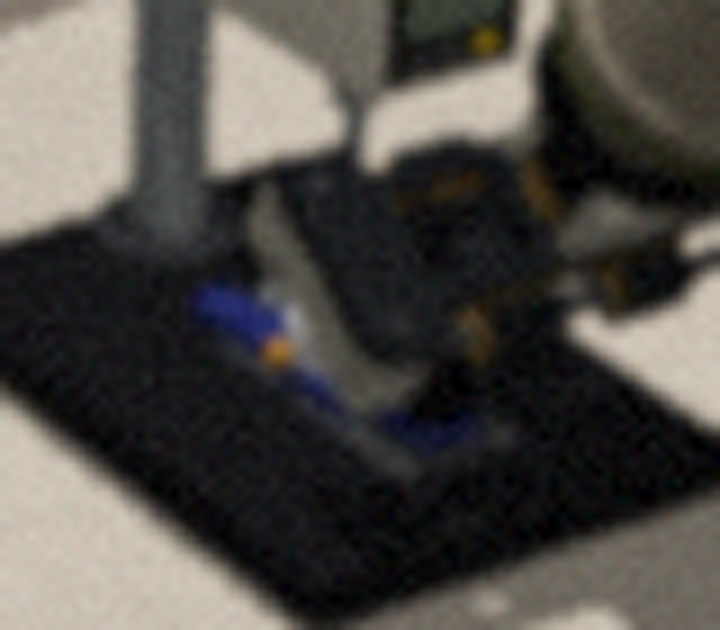

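Emit:
{"name": "jog_arm", "arguments": {
  "steps": [
    [1,0,0,0,0,0,0],
    [1,0,0,0,0,0,0]
  ]
}}

```text
t: 12.38
tool_pos: [0.5838, -0.255, 0.0581]
orientation: [0.225, 2.507, -0.073]
force: [-6.3, 1.4, 3.4]
opening: 0.0219
```

Emit:
{"name": "jog_arm", "arguments": {
  "steps": [
    [0.6,0,0,0,0,0,0],
    [0.4,0,0,0,0,0,0],
    [0.4,0,0,0,0,0,0],
    [0.4,0,0,0,0,0,0]
  ]
}}

```text
t: 12.88
tool_pos: [0.5839, -0.255, 0.0581]
orientation: [0.225, 2.507, -0.073]
force: [-0.1, 0.1, -0.5]
opening: 0.0545
```

```bash
python3 - <<'E'
from h import *
st()
snap('wrist','w12');crop('w12',130,130,390,330,3,'w12c')
E
```

```text
{'t': 12.875, 'q': [-0.6443, -0.0425, 2.1464, 0.5473, 0.53, -2.4409], 'tool_pos': [0.5839, -0.255, 0.0581], 'orientation': [0.2253, 2.5068, -0.0725], 'force': [-0.0786, 0.1016, -0.478], 'opening': 0.0545}
```

View pics/w12c.png

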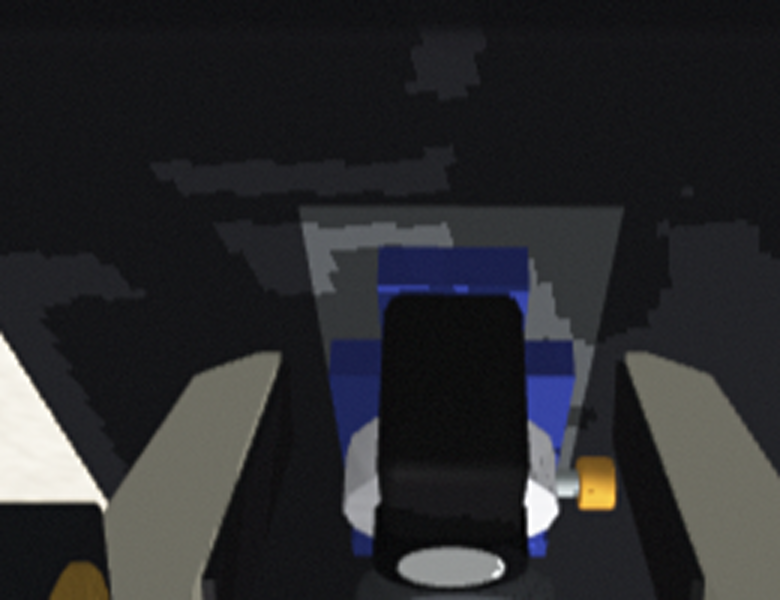

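```bash
python3 - <<'E'
from h import *
f=lambda a,b,z:R.from_euler('z',-GY,degrees=True).apply(atz('w12',a/3+130,b/3+130,z)-GC).round(4)
for a,b,z in((299,206,.03),(624,206,.03),(378,248,.03),(528,248,.03),(378,289,.038),(528,289,.038),(331,341,.03),(574,341,.03),(331,376,.038),(573,376,.038)): print(f(a,b,z))
E
```

```text
[-0.0893 -0.0247  0.03  ]
[-0.0893  0.0258  0.03  ]
[-0.0781 -0.013   0.03  ]
[-0.0781  0.0116  0.03  ]
[-0.078  -0.0127  0.038 ]
[-0.078   0.0112  0.038 ]
[-0.0485 -0.0232  0.03  ]
[-0.0485  0.0218  0.03  ]
[-0.0497 -0.0226  0.038 ]
[-0.0497  0.021   0.038 ]
```

Emit:
{"name": "jog_arm", "arguments": {
  "steps": [
    [0.4,0,0,-0.02,0,0,0],
    [0.4,0,0,-0.05,0,0,0],
    [0.4,0,0,-0.09,0,0,0],
    [0.3,0,0,-0.13,0,0,0],
    [0.3,0,0,-0.13,0,0,0]
  ]
}}

```text
t: 13.55
tool_pos: [0.5096, -0.2429, 0.1677]
orientation: [0.224, 2.501, -0.078]
force: [0.1, 0.1, 0.6]
opening: 0.0647
```

```bash
python3 - <<'E'
from h import *
st()
snap('wrist','w13');snap('side','s13');crop('s13',260,100,370,240,5,'s13c')
E
```

```text
{'t': 13.55, 'q': [-0.7404, -0.4699, 2.2709, 0.4349, 0.8327, -2.344], 'tool_pos': [0.5096, -0.2429, 0.1677], 'orientation': [0.2244, 2.5011, -0.0781], 'force': [0.0642, 0.1035, 0.623], 'opening': 0.0647}
```

View pics/w13.png

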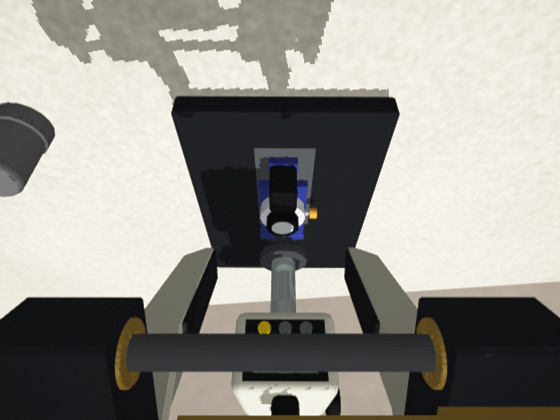

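View pics/s13c.png

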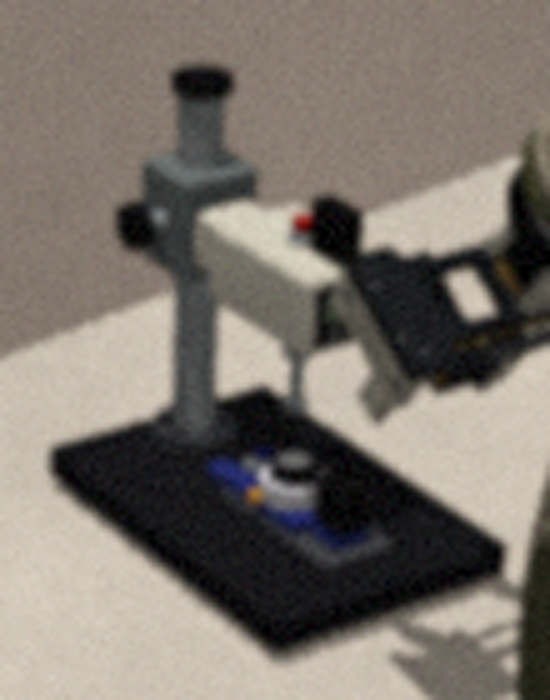

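```bash
python3 - <<'E'
from h import *
p=gpt(-.13,0,.30);print(p);rel(p,GY,0)
p=gpt(-.05,0,.30);print(p)
E
```

```text
[ 0.52069969 -0.24222458  0.3       ]
shift [-0.0893, 0.0016, -0.1035] turn [-0.0001, 0.6274, 0.0012] t 13.65
[ 0.59939798 -0.25659744  0.3       ]
```

Emit:
{"name": "jog_arm", "arguments": {
  "steps": [
    [0.8,-0.022,0,-0.026,0,0.1,0],
    [1,-0.045,0,-0.052,0,0.25,0],
    [1,-0.067,0.001,-0.078,0,0.4,0],
    [1,-0.089,0.002,-0.1035,0,0.55,0.001],
    [1,-0.089,0.002,-0.1035,0,0.627,0.001]
  ],
  "force": 20
}}

```text
t: 14.28
tool_pos: [0.5233, -0.242, 0.3009]
orientation: [-0.28, -3.128, 0.001]
force: [1.1, -0.7, -1.4]
opening: 0.0196
```

```bash
python3 - <<'E'
from h import *
st();snap('wrist','w14')
rel(gpt(-.05,0,.30),GY,0)
E
```

```text
{'t': 14.275, 'q': [-0.5214, 0.0489, 1.4513, -0.0011, 1.6418, -1.9135], 'tool_pos': [0.5233, -0.242, 0.3009], 'orientation': [-0.2804, -3.1282, 0.0013], 'force': [1.1138, -0.7096, -1.3827], 'opening': 0.0196}
shift [-0.0783, -0.0013, -0.0026] turn [0.0007, -0.007, 0.002] t 14.32
```

View pics/w14.png

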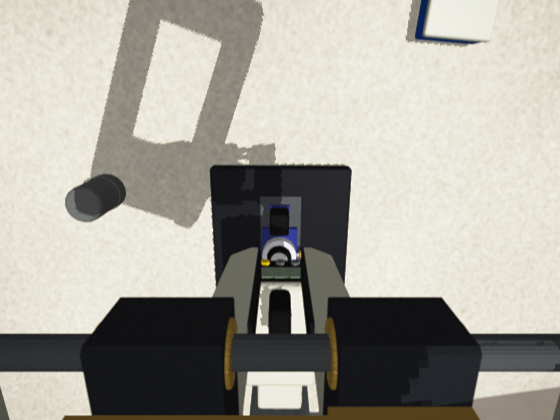

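Emit:
{"name": "jog_arm", "arguments": {
  "steps": [
    [1,-0.04,-0.001,-0.002,0.001,-0.007,0.002],
    [1,-0.078,-0.001,-0.002,0.001,-0.007,0.002],
    [1,-0.078,-0.001,0.008,0.001,-0.007,0.002],
    [1,-0.078,-0.001,0.022,0.001,-0.007,0.002],
    [1,-0.078,-0.001,0.022,0.001,-0.007,0.002]
  ]
}}

```text
t: 14.95
tool_pos: [0.5973, -0.2557, 0.2728]
orientation: [-0.283, -3.125, -0.002]
force: [-1.7, 0.3, -0.2]
opening: 0.0006
```

```bash
python3 - <<'E'
from h import *
st();snap('wrist','w15');snap('side','s15');crop('s15',260,80,370,220,5,'s15c');snap('top','t15');crop('t15',320,90,460,230,5,'t15c')
rel(gpt(-.05,0,.25),GY,0)
E
```

```text
{'t': 14.95, 'q': [-0.4832, 0.2564, 1.2735, -0.0002, 1.6155, -1.8732], 'tool_pos': [0.5973, -0.2557, 0.2728], 'orientation': [-0.2833, -3.1253, -0.002], 'force': [-1.6922, 0.3218, -0.1775], 'opening': 0.0006}
shift [-0.0009, -0.0001, 0.0262] turn [-0.0006, 0.0011, -0.0003] t 15.1
```

View pics/w15.png

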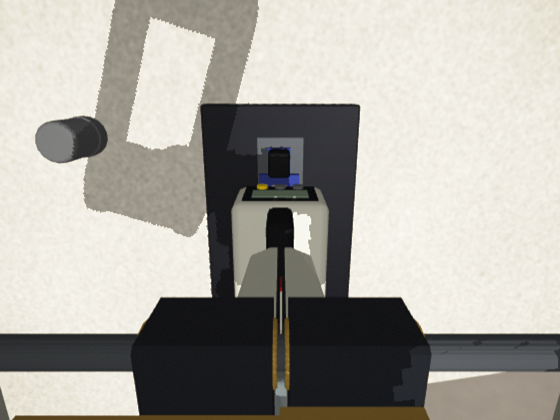

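View pics/s15c.png

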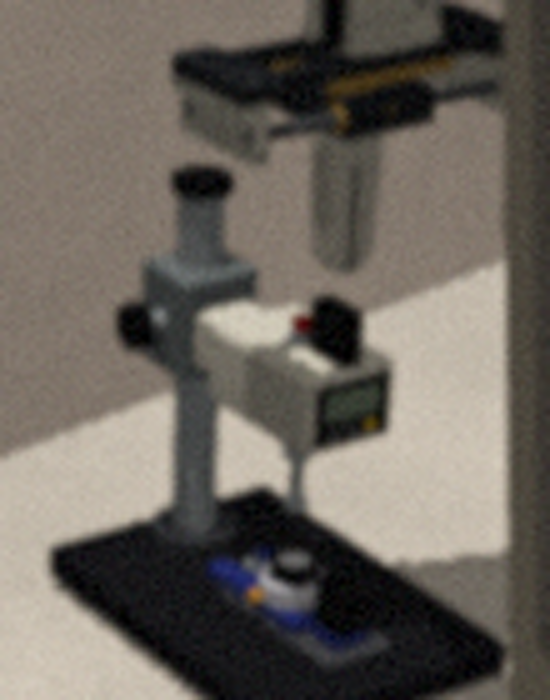

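Emit:
{"name": "jog_arm", "arguments": {
  "steps": [
    [1,-0.001,0,0.006,0,0.001,0],
    [1,-0.001,0,0.012,0,0.001,0],
    [1,-0.001,0,0.015,0,0.001,0],
    [1,-0.001,0,0.015,0,0.001,0]
  ]
}}

```text
t: 15.6
tool_pos: [0.5993, -0.2564, 0.2607]
orientation: [-0.284, -3.128, 0.0]
force: [0.9, -0.2, -0.2]
opening: 0.0005
```

Emit:
{"name": "jog_arm", "arguments": {
  "steps": [
    [1,0,0,0.001,0,0,0],
    [1,0,0,0.002,0,0,0],
    [1,0,0,0.003,0,0,0]
  ]
}}

```text
t: 15.98
tool_pos: [0.5994, -0.2564, 0.2577]
orientation: [-0.284, -3.128, 0.0]
force: [0.1, -0.2, -1.6]
opening: 0.0003
```

Emit:
{"name": "jog_arm", "arguments": {
  "steps": [
    [1,0,0,0.001,0,0,0],
    [1,0,0,0.002,0,0,0],
    [1,0,0,0.003,0,0,0]
  ]
}}

```text
t: 16.35
tool_pos: [0.5994, -0.2564, 0.2546]
orientation: [-0.284, -3.128, 0.001]
force: [-0.6, 0.3, 0.7]
opening: 0.0004
```

Emit:
{"name": "jog_arm", "arguments": {
  "steps": [
    [1,0,0,0.001,0,0,0],
    [1,0,0,0.002,0,0,0]
  ]
}}

```text
t: 16.6
tool_pos: [0.5994, -0.2564, 0.2529]
orientation: [-0.284, -3.128, 0.001]
force: [-2.4, 0.3, 5.5]
opening: 0.0003
```

Emit:
{"name": "jog_arm", "arguments": {
  "steps": [
    [1,0,0,0.001,0,0,0],
    [1,0,0,0.002,0,0,0]
  ]
}}

```text
t: 16.85
tool_pos: [0.5994, -0.2564, 0.2525]
orientation: [0.284, 3.128, -0.001]
force: [-4.2, 2.1, 9.8]
opening: 0.0008
```

Emit:
{"name": "jog_arm", "arguments": {
  "steps": [
    [1,0,0,0.001,0,0,0],
    [1,0,0,0.002,0,0,0]
  ]
}}

```text
t: 17.1
tool_pos: [0.5994, -0.2565, 0.2519]
orientation: [0.284, 3.127, -0.002]
force: [-4.5, 2.0, 8.7]
opening: 0.0001
```

Emit:
{"name": "jog_arm", "arguments": {
  "steps": [
    [1,0,0,0.003,0,0,0],
    [1,0,0,0.006,0,0,0],
    [1,0,0,0.009,0,0,0],
    [1,0,0,0.012,0,0,0],
    [1,0,0,0.012,0,0,0]
  ]
}}

```text
t: 17.73
tool_pos: [0.5994, -0.2564, 0.241]
orientation: [0.283, 3.127, -0.002]
force: [-2.6, 1.5, 6.2]
opening: 0.0004
```

Emit:
{"name": "jog_arm", "arguments": {
  "steps": [
    [1,0,0,0.003,0,0,0],
    [1,0,0,0.006,0,0,0],
    [1,0,0,0.009,0,0,0],
    [1,0,0,0.012,0,0,0],
    [1,0,0,0.012,0,0,0]
  ]
}}

```text
t: 18.35
tool_pos: [0.5994, -0.2564, 0.23]
orientation: [0.283, 3.126, -0.003]
force: [-3.2, 1.7, 6.9]
opening: 0.0007
```

```bash
python3 - <<'E'
from h import *
st();snap('side','s16');crop('s16',260,80,370,220,5,'s16c')
rel(gpt(-.05,0,.22),GY,0)
E
```

```text
{'t': 18.35, 'q': [-0.4825, 0.2685, 1.3366, -0.0007, 1.5336, -1.8725], 'tool_pos': [0.5994, -0.2564, 0.23], 'orientation': [0.2833, 3.1264, -0.0028], 'force': [-3.1983, 1.7221, 6.9178], 'opening': 0.0007}
shift [-0.0, -0.0001, 0.01] turn [-0.0016, 0.0026, -0.0002] t 18.4
```

View pics/s16c.png

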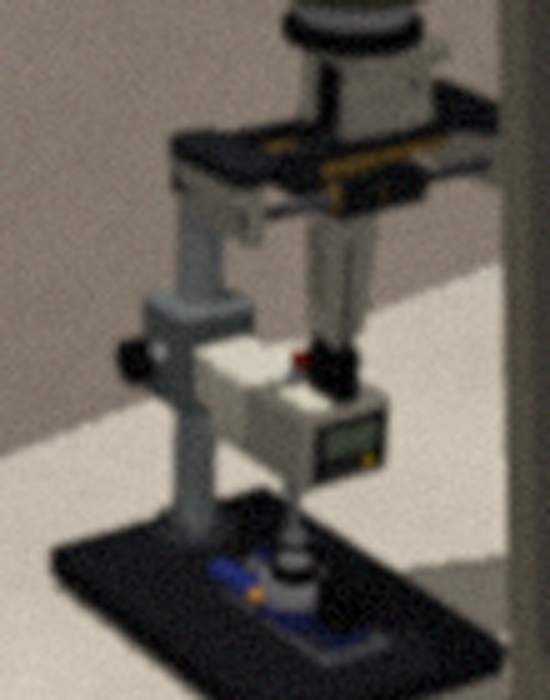

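Emit:
{"name": "jog_arm", "arguments": {
  "steps": [
    [1,0,0,0.0015,0,0,0],
    [1,0,0,0.003,0,0,0],
    [1,0,0,0.0045,0,0,0],
    [1,0,0,0.006,0,0,0]
  ]
}}

```text
t: 18.9
tool_pos: [0.5994, -0.2564, 0.2255]
orientation: [0.283, 3.126, -0.003]
force: [-5.6, 2.9, 9.3]
opening: 0.0007
```

Emit:
{"name": "jog_arm", "arguments": {
  "steps": [
    [1,0,0,0.001,0,0,0],
    [1,0,0,0.002,0,0,0],
    [1,0,0,0.003,0,0,0]
  ]
}}

```text
t: 19.27
tool_pos: [0.5994, -0.2565, 0.2239]
orientation: [0.283, 3.125, -0.004]
force: [-4.0, 2.7, 8.5]
opening: 0.0001
```

Emit:
{"name": "jog_arm", "arguments": {
  "steps": [
    [1,0,0,0.001,0,0,0],
    [1,0,0,0.002,0,0,0],
    [1,0,0,0.003,0,0,0]
  ]
}}

```text
t: 19.65
tool_pos: [0.5994, -0.2564, 0.2223]
orientation: [0.283, 3.124, -0.004]
force: [-5.3, 2.6, 10.5]
opening: 0.0001
```

Emit:
{"name": "jog_arm", "arguments": {
  "steps": [
    [1,0,0,0.001,0,0,0],
    [1,0,0,0.002,0,0,0],
    [1,0,0,0.003,0,0,0]
  ]
}}

```text
t: 20.02
tool_pos: [0.5994, -0.2564, 0.2207]
orientation: [0.283, 3.124, -0.005]
force: [-5.2, 2.7, 10.2]
opening: 0.0004
```

Emit:
{"name": "jog_arm", "arguments": {
  "steps": [
    [1,0,0,0.001,0,0,0],
    [1,0,0,0.002,0,0,0],
    [1,0,0,0.003,0,0,0]
  ]
}}

```text
t: 20.4
tool_pos: [0.5993, -0.2564, 0.2191]
orientation: [0.283, 3.123, -0.005]
force: [-4.5, 2.2, 9.4]
opening: 0.0002
```

Emit:
{"name": "jog_arm", "arguments": {
  "steps": [
    [1,0,0,0.001,0,0,0],
    [1,0,0,0.002,0,0,0],
    [1,0,0,0.003,0,0,0]
  ]
}}

```text
t: 20.78
tool_pos: [0.5994, -0.2564, 0.2175]
orientation: [0.283, 3.123, -0.006]
force: [-5.2, 1.7, 9.1]
opening: 0.0005
```

```bash
python3 - <<'E'
from h import *
snap('side','s17');crop('s17',290,140,345,210,10,'s17c')
for _ in range(4): print(robot.read_state()['force'].round(1) if hasattr(robot.read_state()['force'],'round') else robot.read_state()['force'])
E
```

```text
[-5.3  2.1  9.7]
[-5.3  2.1  9.7]
[-5.3  2.1  9.7]
[-5.3  2.1  9.7]
```

View pics/s17c.png

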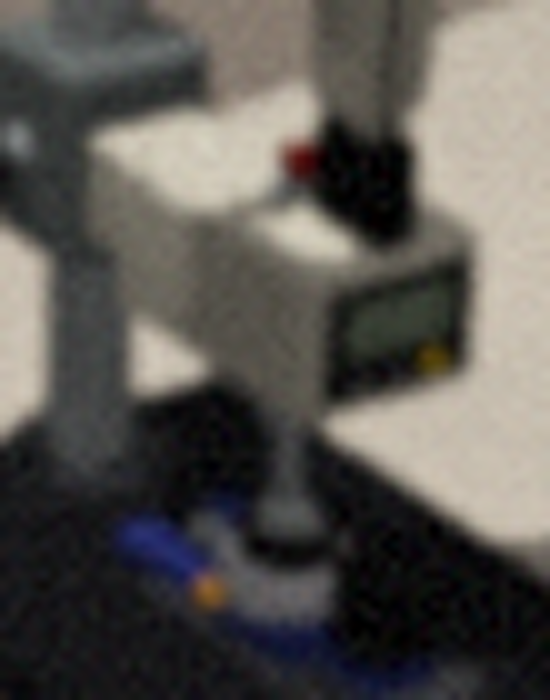

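Emit:
{"name": "jog_arm", "arguments": {
  "steps": [
    [1,0,0,0.001,0,0,0],
    [1,0,0,0.002,0,0,0],
    [1,0,0,0.003,0,0,0]
  ]
}}

```text
t: 21.2
tool_pos: [0.5994, -0.2564, 0.2161]
orientation: [0.282, 3.122, -0.006]
force: [-6.6, 3.3, 13.9]
opening: 0.0004
```

Emit:
{"name": "jog_arm", "arguments": {
  "steps": [
    [1,0,0,0.001,0,0,0],
    [1,0,0,0.002,0,0,0],
    [1,0,0,0.003,0,0,0]
  ]
}}

```text
t: 21.58
tool_pos: [0.5994, -0.2564, 0.215]
orientation: [0.282, 3.121, -0.007]
force: [-7.6, 2.8, 12.5]
opening: 0.0005
```

```bash
python3 - <<'E'
from h import *
snap('side','s18');crop('s18',290,140,345,210,10,'s18c');st()
E
```

```text
{'t': 21.625, 'q': [-0.4822, 0.2692, 1.3633, -0.0013, 1.5004, -1.8725], 'tool_pos': [0.5993, -0.2564, 0.2149], 'orientation': [0.2823, 3.1212, -0.0071], 'force': [-6.4613, 2.9756, 11.6867], 'opening': 0.0002}
```

View pics/s18c.png

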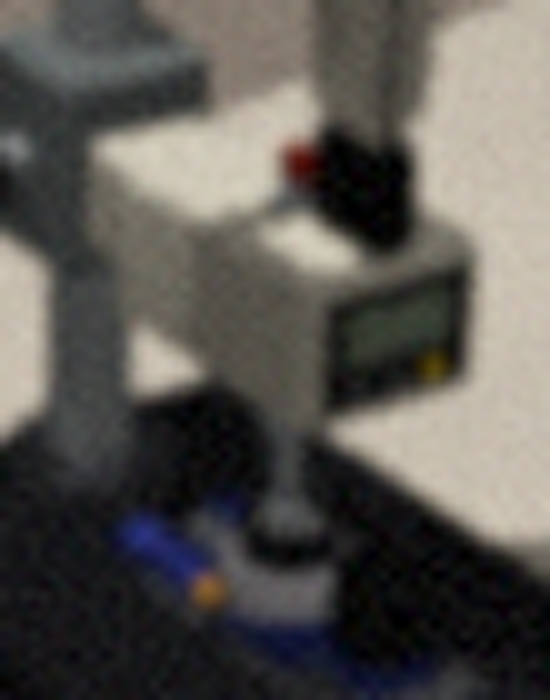

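Emit:
{"name": "jog_arm", "arguments": {
  "steps": [
    [1,0,0,0.001,0,0,0],
    [1,0,0,0.002,0,0,0],
    [1,0,0,0.003,0,0,0]
  ]
}}

```text
t: 22.0
tool_pos: [0.5993, -0.2564, 0.2139]
orientation: [0.282, 3.12, -0.008]
force: [-7.0, 3.9, 13.1]
opening: 0.0005
```

Emit:
{"name": "jog_arm", "arguments": {
  "steps": [
    [1,0,0,0.001,0,0,0],
    [1,0,0,0.002,0,0,0],
    [1,0,0,0.003,0,0,0]
  ]
}}

```text
t: 22.38
tool_pos: [0.5994, -0.2564, 0.2129]
orientation: [0.282, 3.12, -0.008]
force: [-6.4, 2.5, 13.2]
opening: 0.0001
```

Emit:
{"name": "jog_arm", "arguments": {
  "steps": [
    [1,0,0,0.001,0,0,0],
    [1,0,0,0.002,0,0,0],
    [1,0,0,0.003,0,0,0]
  ]
}}

```text
t: 22.75
tool_pos: [0.5993, -0.2564, 0.2119]
orientation: [0.282, 3.119, -0.009]
force: [-8.5, 3.7, 13.5]
opening: 0.0007
```

```bash
python3 - <<'E'
from h import *
st();snap('side','s19');crop('s19',290,140,345,210,10,'s19c')
rel(gpt(-.05,0,.27),GY,0)
E
```

```text
{'t': 22.75, 'q': [-0.482, 0.268, 1.3701, -0.0015, 1.492, -1.8724], 'tool_pos': [0.5993, -0.2564, 0.2119], 'orientation': [0.2818, 3.1189, -0.0091], 'force': [-8.5467, 3.6506, 13.5227], 'opening': 0.0007}
shift [-0.0007, -0.0005, -0.0582] turn [-0.0049, 0.0105, 0.0004] t 22.8
```

View pics/s19c.png

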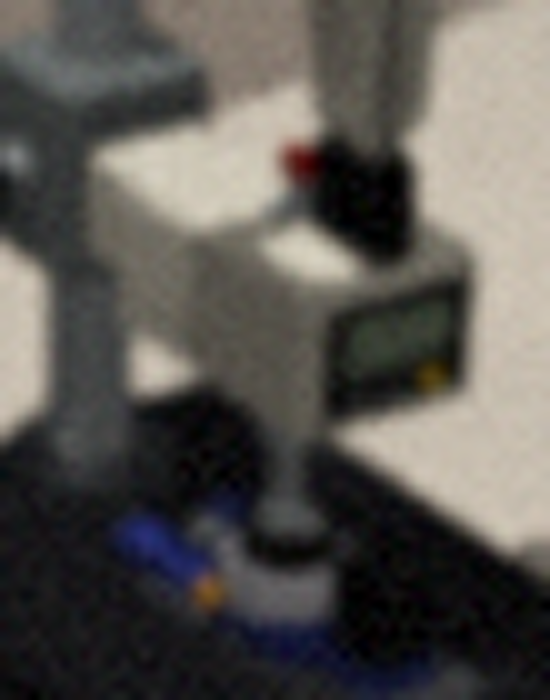

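Emit:
{"name": "jog_arm", "arguments": {
  "steps": [
    [1,0,0,-0.004,0,0,0],
    [1,0,0,-0.02,0,0,0],
    [1,0,0,-0.05,0,0,0],
    [1,0,0,-0.08,0,0,0],
    [1,0,0,-0.08,0,0,0]
  ]
}}

```text
t: 23.42
tool_pos: [0.6001, -0.2566, 0.2962]
orientation: [0.281, 3.113, -0.013]
force: [0.5, 0.5, -0.2]
opening: 0.0002
```

```bash
python3 - <<'E'
from h import *
st();snap('side','s20');crop('s20',290,140,345,210,10,'s20c');snap('wrist','w20')
def cen(n,kind):
    im=np.load(f'pics/{n}.npz')['im'].astype(float)[120:200,295:345]
    b,g,r=im[...,0],im[...,1],im[...,2]
    w=np.clip(r-1.6*np.maximum(g,b)-10,0,None) if kind=='red' else np.clip(np.minimum(r,g*1.3)-2.0*b-20,0,None)
    y,x=np.mgrid[120:200,295:345]
    return (round((w*x).sum()/w.sum(),2),round((w*y).sum()/w.sum(),2),round(w.sum()))
for n in('s13','s15','s16','s17','s18','s19','s20'): print(n,cen(n,'red'),cen(n,'yel'))
# display scale
for z in (.23,.2175,.2119): print(z)
for dz in(0,.01): print(proj('side0',gpt(-.02,0,.2-dz)), proj('side0',gpt(-.068,-.02,.17-dz)))
E
```

```text
{'t': 23.425, 'q': [-0.4817, 0.2394, 1.2512, -0.0015, 1.6328, -1.8725], 'tool_pos': [0.6001, -0.2566, 0.2962], 'orientation': [0.2811, 3.1127, -0.013], 'force': [0.4882, 0.4571, -0.1816], 'opening': 0.0002}
s13 (np.float64(320.53), np.float64(144.16), 418) (np.float64(310.5), np.float64(198.88), 18)
s15 (np.float64(320.47), np.float64(144.39), 141) (np.float64(329.28), np.float64(170.89), 106)
s16 (np.float64(320.19), np.float64(151.54), 194) (np.float64(330.42), np.float64(174.85), 159)
s17 (np.float64(320.01), np.float64(155.6), 166) (np.float64(329.6), np.float64(178.8), 138)
s18 (np.float64(319.9), np.float64(155.87), 169) (np.float64(331.31), np.float64(177.63), 106)
s19 (np.float64(320.09), np.float64(155.79), 170) (np.float64(328.61), np.float64(174.3), 107)
s20 (np.float64(320.06), np.float64(155.84), 169) (np.float64(326.9), np.float64(182.81), 92)
0.23
0.2175
0.2119
[320.02253921 149.33213587] [335.21337571 163.34496031]
[319.87035473 152.5330901 ] [335.00743094 166.51900717]
```

View pics/s20c.png

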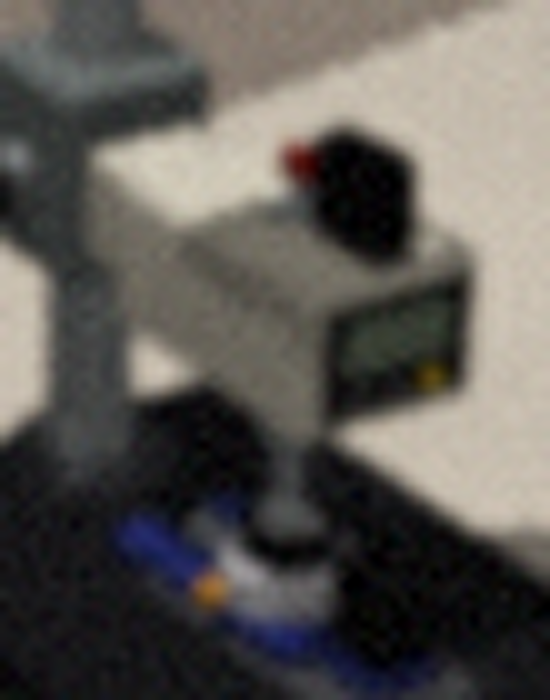

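View pics/w20.png

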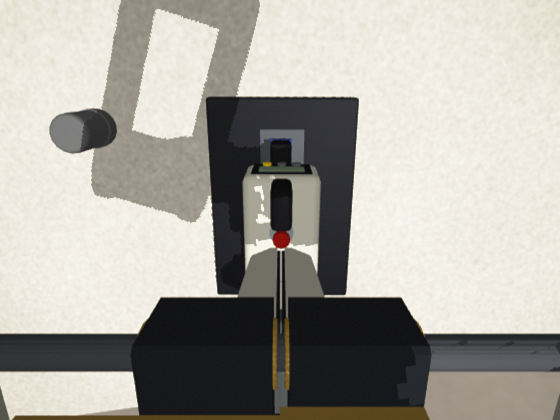

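```bash
python3 - <<'E'
from h import *
crop('w20',220,90,340,250,5,'w20c')
E
```

```text
(no output)
```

View pics/w20c.png

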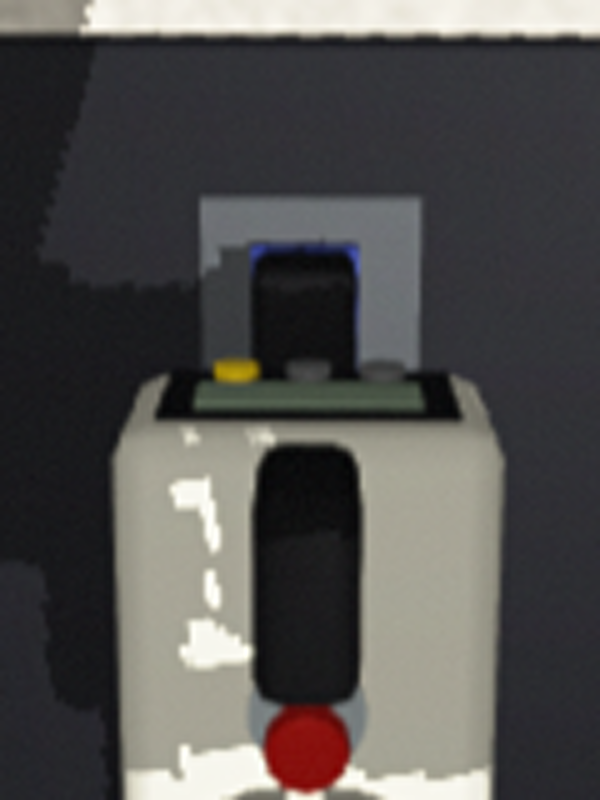

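```bash
python3 - <<'E'
from h import *
st();print(robot.close_job())
E
```

```text
{'t': 23.525, 'q': [-0.4818, 0.2417, 1.2561, -0.0015, 1.6316, -1.8725], 'tool_pos': [0.5988, -0.2559, 0.2919], 'orientation': [0.2817, 3.1182, -0.0094], 'force': [0.1501, 0.2707, -0.4924], 'opening': 0.0004}
the job is handed in; nothing more can be done
None
```

The specimen is under the gauge with its carrier flat and home on the pin, and the foot is pushed in about 4.9 mm. I handed the job in at 23.5 s of the 72 s.

**Placing the carrier:**
- I gripped the 120 mm carrier from the mat with the gripper leaning back 36° and set it on the granite. I slid it along the pin until it stopped hard; the push peaked at about 33 N. Then I let go.
- The camera put its rear edge about 80 mm in front of the gauge centre, which is the home position, and parallel to the marked strip on the granite.
- Sideways it sits 1 to 1.5 mm off the strip's centre line, within the slot's 2 mm of play on each side of the pin.

**Bringing the head down:**
- I used the closed fingertips on top of the black bar, in small steps. I did not grip the bar.
- The force rose from about 9.5 N to 13 N as the foot met the specimen, with the tool at about z 0.217 m. I stopped at 0.2119 m.
- The side camera agrees: the red cap followed the head down to the same point, then stayed still. Neither head nor cap moved when I lifted away.

**Checks that did not match or are weaker:**
- The carrier stopped about 1.7 mm further in than I had calculated, which is within the calibration error.
- The reading of 4.9 mm is worked out from tool height and cap position, good to about 1 mm. I could not read the gauge's display.
- The bystander objects were not touched.

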